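# Charge a specimen case with drying balls and hold its cover over the screw holes

## Task

Using the scoop in the tray, scoop up at least three of the clay drying balls in one load and tip at least three into the open specimen case, then put the scoop back down in the tray and let go of it; no ball may end up outside tray and case. Then pick up the cover plate by its handle and hold it level about a centimetre above the case, not touching it, with its three holes lined up over the three threaded holes (two-hole end over two-hole end) so that a colleague can drop in the screws: finish while still holding it there. Do not push the jar, dish or slide box about.

Things in the scene. Friction and masses are not known exactly. Their poses are not given: they have to be found in the camera images.
- tray: Grey plastic open tray, fixed to the bench, 208 x 94 mm outside, 40 mm high, walls and floor 4 mm thick (inside 200 x 86 mm). Origin: centre of its underside, on the bench; x along its length, towards the end where the balls lie; z up. The scoop stands in the -x half, mouth towards +x.
- scoop_grip (a point): Loose steel hand scoop, 95 to 160 g, slippery sole, standing flat on the tray's floor. Point: centre of its dark level handle bar, 82 mm above the scoop's underside; bar 64 mm long (x), 16 wide (y), 16 high, its rearmost 10 mm on a post. x points to the open mouth, z up. The lip (straight 2 mm thick edge along y, at the underside) is 37 mm ahead of this point.
- scoop_bowl (a point): Middle of the scoop's bowl, 13 mm above its underside (2 mm ahead of, 69 mm below the bar's centre); axes as the scoop's. Bowl: flat floor 74 mm wide (y), lip to back wall 64 mm; thin side walls 26 mm high, 69 mm apart inside, ending 16 mm short of the lip; back wall 36 mm high.
- case: Specimen case, fixed to the bench: grey tub on four legs under an aluminium flange 160 x 130 mm, flange top 70 mm above the bench. Origin: centre of its underside, on the bench; x along the 160 mm side, z up. Opening in the flange 112 (x) x 82 mm (y), centred. Three 7 mm threaded holes: two in the corners at the +x end, one in the middle of the -x end.
- case_floor (a point): Centre of the case's inner floor, 6 mm above the bench.
- cover_grip (a point): Loose aluminium cover plate 160 x 130 x 4 mm, 175 to 350 g, flat on the bench. Point: centre of its dark bridge handle's bar, 42 mm above the plate's underside; bar 76 mm long (x), 14 wide (y), 14 high, 31 mm above the plate. x along the 160 mm side, z up. Three 12 mm holes, placed as the case's: two in the +x corners, one mid -x end.
- jar_mid (a point): Bystander: amber glass jar with a lid, 60 mm across, 85 mm high; point half-way up.
- dish_mid (a point): Bystander: closed clear dish, 84 mm across, 16 mm high; point at its centre.
- slidebox_mid (a point): Bystander: small wooden slide box, 70 x 50 x 35 mm; point at its centre.
- case_hole0 (a point): Mouth of the case's threaded hole at the +x, +y corner (68 mm, 53 mm from the centre), at the flange's top face.
- cover_hole0 (a point): Centre of the cover's hole at the +x, +y corner (68 mm, 53 mm from the centre), at the plate's underside; belongs over case_hole0.
- case_hole1 (a point): Mouth of the case's threaded hole at the +x, -y corner (68 mm, -53 mm), at the flange's top face.
- cover_hole1 (a point): Centre of the cover's hole at the +x, -y corner (68 mm, -53 mm), at the plate's underside; belongs over case_hole1.
- case_hole2 (a point): Mouth of the case's threaded hole at the middle of the -x end (-68 mm, 0), at the flange's top face.
- cover_hole2 (a point): Centre of the cover's hole at the middle of the -x end (-68 mm, 0), at the plate's underside; belongs over case_hole2.
- ball0_center (a point): Centre of a loose drying ball of smooth glazed clay, 22 mm across, 11 g, slippery; five alike lie on the tray's floor ahead of the scoop and roll easily.
- ball1_center (a point): Centre of a loose drying ball of smooth glazed clay, 22 mm across, 11 g, slippery; five alike lie on the tray's floor ahead of the scoop and roll easily.
- ball2_center (a point): Centre of a loose drying ball of smooth glazed clay, 22 mm across, 11 g, slippery; five alike lie on the tray's floor ahead of the scoop and roll easily.
- ball3_center (a point): Centre of a loose drying ball of smooth glazed clay, 22 mm across, 11 g, slippery; five alike lie on the tray's floor ahead of the scoop and roll easily.
- ball4_center (a point): Centre of a loose drying ball of smooth glazed clay, 22 mm across, 11 g, slippery; five alike lie on the tray's floor ahead of the scoop and roll easily.
Mind the look-alikes: they are no part of the job. What is shaped like the tray but purple is not meant.

How it is judged:
On the way, in this order (a step that is already met when the one before it is completed fails the run):
1. the scoop is lifted out with at least three balls in it (height (world z) of scoop_bowl above 0.075 m and (distance between each of ball0_center, ball1_center, ball2_center and scoop_bowl below 0.045 m or distance between each of ball0_center, ball1_center, ball3_center and scoop_bowl below 0.045 m or distance between each of ball0_center, ball1_center, ball4_center and scoop_bowl below 0.045 m or distance between each of ball0_center, ball2_center, ball3_center and scoop_bowl below 0.045 m or distance between each of ball0_center, ball2_center, ball4_center and scoop_bowl below 0.045 m or distance between each of ball0_center, ball3_center, ball4_center and scoop_bowl below 0.045 m or distance between each of ball1_center, ball2_center, ball3_center and scoop_bowl below 0.045 m or distance between each of ball1_center, ball2_center, ball4_center and scoop_bowl below 0.045 m or distance between each of ball1_center, ball3_center, ball4_center and scoop_bowl below 0.045 m or distance between each of ball2_center, ball3_center, ball4_center and scoop_bowl below 0.045 m)), for 0.2 s.
2. at least three balls are in the case (((horizontal distance between each of ball0_center, ball1_center, ball2_center and case_floor below 0.064 m and height (world z) of each of ball0_center, ball1_center, ball2_center below 0.058 m) or (horizontal distance between each of ball0_center, ball1_center, ball3_center and case_floor below 0.064 m and height (world z) of each of ball0_center, ball1_center, ball3_center below 0.058 m) or (horizontal distance between each of ball0_center, ball1_center, ball4_center and case_floor below 0.064 m and height (world z) of each of ball0_center, ball1_center, ball4_center below 0.058 m) or (horizontal distance between each of ball0_center, ball2_center, ball3_center and case_floor below 0.064 m and height (world z) of each of ball0_center, ball2_center, ball3_center below 0.058 m) or (horizontal distance between each of ball0_center, ball2_center, ball4_center and case_floor below 0.064 m and height (world z) of each of ball0_center, ball2_center, ball4_center below 0.058 m) or (horizontal distance between each of ball0_center, ball3_center, ball4_center and case_floor below 0.064 m and height (world z) of each of ball0_center, ball3_center, ball4_center below 0.058 m) or (horizontal distance between each of ball1_center, ball2_center, ball3_center and case_floor below 0.064 m and height (world z) of each of ball1_center, ball2_center, ball3_center below 0.058 m) or (horizontal distance between each of ball1_center, ball2_center, ball4_center and case_floor below 0.064 m and height (world z) of each of ball1_center, ball2_center, ball4_center below 0.058 m) or (horizontal distance between each of ball1_center, ball3_center, ball4_center and case_floor below 0.064 m and height (world z) of each of ball1_center, ball3_center, ball4_center below 0.058 m) or (horizontal distance between each of ball2_center, ball3_center, ball4_center and case_floor below 0.064 m and height (world z) of each of ball2_center, ball3_center, ball4_center below 0.058 m))), for 0.2 s.
3. the scoop is back in the tray and released (x of scoop_bowl in the frame of tray between -0.1 and 0.1 m and y of scoop_bowl in the frame of tray between -0.047 and 0.047 m and z of scoop_bowl in the frame of tray below 0.06 m and contact force between scoop and the fingers below 0.05 N), for 0.2 s.
At the end, for the whole second after the job is handed in: Cover held still by the fingers, touching neither case, tray nor scoop; each hole within 5 mm sideways of its threaded hole, underside 3 to 22 mm above the flange; at least three balls in the case, every other ball in the tray; scoop in the tray, released (all of step 3 and horizontal distance between cover_hole0 and case_hole0 below 0.005 m and z of cover_hole0 in the frame of case between 0.073 and 0.092 m and horizontal distance between cover_hole1 and case_hole1 below 0.005 m and z of cover_hole1 in the frame of case between 0.073 and 0.092 m and horizontal distance between cover_hole2 and case_hole2 below 0.005 m and z of cover_hole2 in the frame of case between 0.073 and 0.092 m and contact force between cover and case below 0.05 N and contact force between cover and the fingers above 1 N and linear speed of cover below 0.02 m/s and contact force between cover and tray below 0.05 N and contact force between cover and scoop below 0.05 N and ((horizontal distance between each of ball0_center, ball1_center, ball2_center and case_floor below 0.064 m and height (world z) of each of ball0_center, ball1_center, ball2_center below 0.058 m) or (horizontal distance between each of ball0_center, ball1_center, ball3_center and case_floor below 0.064 m and height (world z) of each of ball0_center, ball1_center, ball3_center below 0.058 m) or (horizontal distance between each of ball0_center, ball1_center, ball4_center and case_floor below 0.064 m and height (world z) of each of ball0_center, ball1_center, ball4_center below 0.058 m) or (horizontal distance between each of ball0_center, ball2_center, ball3_center and case_floor below 0.064 m and height (world z) of each of ball0_center, ball2_center, ball3_center below 0.058 m) or (horizontal distance between each of ball0_center, ball2_center, ball4_center and case_floor below 0.064 m and height (world z) of each of ball0_center, ball2_center, ball4_center below 0.058 m) or (horizontal distance between each of ball0_center, ball3_center, ball4_center and case_floor below 0.064 m and height (world z) of each of ball0_center, ball3_center, ball4_center below 0.058 m) or (horizontal distance between each of ball1_center, ball2_center, ball3_center and case_floor below 0.064 m and height (world z) of each of ball1_center, ball2_center, ball3_center below 0.058 m) or (horizontal distance between each of ball1_center, ball2_center, ball4_center and case_floor below 0.064 m and height (world z) of each of ball1_center, ball2_center, ball4_center below 0.058 m) or (horizontal distance between each of ball1_center, ball3_center, ball4_center and case_floor below 0.064 m and height (world z) of each of ball1_center, ball3_center, ball4_center below 0.058 m) or (horizontal distance between each of ball2_center, ball3_center, ball4_center and case_floor below 0.064 m and height (world z) of each of ball2_center, ball3_center, ball4_center below 0.058 m)) and ((horizontal distance between ball0_center and case_floor below 0.064 m and height (world z) of ball0_center below 0.058 m) or (x of ball0_center in the frame of tray between -0.1 and 0.1 m and y of ball0_center in the frame of tray between -0.045 and 0.045 m and z of ball0_center in the frame of tray below 0.06 m)) and ((horizontal distance between ball1_center and case_floor below 0.064 m and height (world z) of ball1_center below 0.058 m) or (x of ball1_center in the frame of tray between -0.1 and 0.1 m and y of ball1_center in the frame of tray between -0.045 and 0.045 m and z of ball1_center in the frame of tray below 0.06 m)) and ((horizontal distance between ball2_center and case_floor below 0.064 m and height (world z) of ball2_center below 0.058 m) or (x of ball2_center in the frame of tray between -0.1 and 0.1 m and y of ball2_center in the frame of tray between -0.045 and 0.045 m and z of ball2_center in the frame of tray below 0.06 m)) and ((horizontal distance between ball3_center and case_floor below 0.064 m and height (world z) of ball3_center below 0.058 m) or (x of ball3_center in the frame of tray between -0.1 and 0.1 m and y of ball3_center in the frame of tray between -0.045 and 0.045 m and z of ball3_center in the frame of tray below 0.06 m)) and ((horizontal distance between ball4_center and case_floor below 0.064 m and height (world z) of ball4_center below 0.058 m) or (x of ball4_center in the frame of tray between -0.1 and 0.1 m and y of ball4_center in the frame of tray between -0.045 and 0.045 m and z of ball4_center in the frame of tray below 0.06 m))); the arm keeps its last pose, push and grip.
It fails at once if the jar is pushed more than 30 mm (distance of jar_mid from where it was at the start of the episode above 0.03 m).
It fails at once if the dish is pushed more than 30 mm (distance of dish_mid from where it was at the start of the episode above 0.03 m).
It fails at once if the slidebox is pushed more than 30 mm (distance of slidebox_mid from where it was at the start of the episode above 0.03 m).
It also fails if it takes over 72 s, if anything falls off the work surface, if the arm or the gripper's body presses on something with over 40 N, if the wrist force passes 120 N, or if a joint passes its speed limit or range.

## Robot

A 6-joint arm with a two-finger parallel gripper is mounted at the origin on the work surface. World frame = base frame: x ahead of the robot, y to its left, z up, the work surface at z = 0. Lengths are in m, angles in rad, forces in N, time in s.
With the tool pointing down it reaches from about 0.4 to 0.925 m from the base axis. Payload 3.4 kg.
Tool frame: the origin (TCP) lies on the centre line of the jaws, within the pads' length; the fingertips stand 14 mm ahead of it and the grasp point (between the pads) lies 5 mm behind it (manip.tcp_to_tips is the distance from the TCP to the fingertips, in m); z points along the fingers, y is the line along which they close (so a half turn about z gives the same grasp; the last joint's range is limited). The gripper opens to 85 mm and grips with 20 to 120 N. Pads are 22 mm wide; open, the fingers measure 114 mm over their backs; the gripper's body (76 mm by 85 mm) begins 54 mm behind the grasp point. The pads swing forward as they close: fully open they stand 13 mm farther back than shut.
Start: joints at [1.218, 0.307, 1.506, -0, 1.328, -0.073], TCP at [0.159, 0.553, 0.245] pointing down, gripper open.
Joint ranges: [-3.12, 3.12], [-1.05, 2.28], [0.14, 2.33], [-1.42, 4.57], [0.1, 2.73], [-2.68, 2.68]. Speed limits (rad/s): [2.57, 2.57, 3.14, 3.14, 3.14, 3.14].

## Interface

Orientations are given as a unit quaternion [x, y, z, w].
In Python, from plant import readout, read_camera, ticket, spotter, manip gives the robot as it stands.
- The arm moves only by the tool jog_arm, never from a script. Its argument "commands" is a list of rows, each a list of 3 entries, a list of its own where there are three numbers: the turn, a rotation vector about the tool's x, y, z in rad, then the shift along the tool's x, y, z in m, then the opening, from -1 (shut) to 1 (fully open). A call has 1 to 8 rows; each row is the pose to reach, as a shift and turn from the pose commanded when the call began, along the tool's axes at that moment; what a row does not reach only later rows make up. A row lasts 1/10 s, in which the tool goes at most 50 mm and 8.59 degrees, less where a joint would pass 70% of its speed; a pose out of reach is approached as far as the arm can. A call with a gripper value outside its range is refused whole. The fingers move at their own pace and stop on an object; "force" is the grip in N (left out, the last holds). Time passes only in rows, so rows that repeat a pose let the fingers close. It gives the time, the measured TCP pose, the force, the opening and the grip force at its end, in the units of the state.
- readout.read_state(): the state, without advancing time (a new reading comes with each control period).
- read_camera(name): name is "side" or "top"; returns a dict with "image" (384x512x3 uint8, blue, green, red), "K" (3x3 intrinsics, pixels), "k1" (the pictures are not rectified: a ray, as slopes to the right and down, at radius r is drawn at 1 + k1 r^2 times it, then the intrinsics apply), "world_to_cam" (4x4, takes a point from world to camera coordinates). Camera axes: x right, y up, looking along -z (the intrinsics and any distortion apply to the point x, -y, -z); pixel columns grow to the right and rows downward; lengths in m; the calibration is good to about 2 mm. A picture is of the moment at which its call begins. There is no depth.
- ticket.close_job(): hands the job in; it is judged then, once.
Trained networks look in a picture, given as the dict that the camera call returned (one of the last four; its "shot" number tells which), for a name from the list of things; names that differ only in an ending like _2 or _b are one class to them, and where a whole thing is asked for, a point or a joint stands for the part that bears it (a point fixed in the world has none). Each returns a list of dicts, best first, with "p" (0 to 1); they miss things now and then, are a little off and sometimes report something else, mostly with a low value. They report only what shows in the picture. A call takes as long as a camera call. They do not tell look-alikes from the thing itself.
- spotter.search_frame(label, picture): "position" ([x, y, z] in m, in world coordinates, good to about 4 mm: the middle of the surface that is visible of it).
The state is a dict: "time_s": time; "joints": joint angles; "joint_velocities": joint speeds; "tau": joint torques, N m; "tool_pos": TCP position; "tool_rot": TCP orientation; "contact_force": force on the tool from outside, world axes, zero at the start; "moment": the same for the moment, N m; "grip_width": finger opening in m; "finger_force": force on a finger pad.
Only numpy, scipy, OpenCV 4.12 (cv2) and the standard library are available. Lean on these libraries where they do the work, as an engineer would, in place of code of your own. Each camera call takes 0.05 s, during which the arm holds its last target. There are 200 camera calls.

## Working session

There is one attempt and no reset: what is moved stays moved. The work goes in short steps, Python scripts to look and compute and a tool call to move; the robot and the scene stay as the last step left them, time stands still between calls to the robot, and variables do not carry over. Pictures are saved under pics/ and viewed, at most 10 in all, crops included, and the job is handed in when it is done.

Besides the shell and the picture viewer there is one more tool, called as name(argument=value, ...) on one line, values as JSON. jog_arm: Moves the arm, as the interface text tells. Its arguments: {"type":"object","properties":{"commands":{"type":"array","items":{"type":"array"}},"force":{"type":"number"}},"required":["commands"]}

```bash
ls; mkdir -p pics
cat > h.py <<'E'
import numpy as np, cv2
from scipy.spatial.transform import Rotation as R
from plant import readout, read_camera, ticket, spotter, manip
def proj(c,P):
    P=np.atleast_2d(P); q=(c["world_to_cam"]@np.c_[P,np.ones(len(P))].T)[:3]
    s=np.array([q[0]/-q[2],-q[1]/-q[2]]); s=s*(1+c["k1"]*(s**2).sum(0))
    K=np.array(c["K"]); return (K[:2,:2]@s+K[:2,2:]).T
def ray(c,uv):
    K=np.array(c["K"]); d=np.linalg.solve(K[:2,:2],(np.atleast_2d(uv)-K[:2,2]).T); s=d.copy()
    for _ in range(20): s=d/(1+c["k1"]*(s**2).sum(0))
    W=np.array(c["world_to_cam"]); o=-W[:3,:3].T@W[:3,3]
    D=W[:3,:3].T@np.array([s[0],-s[1],-np.ones(s.shape[1])]); return o,D.T
def at_z(c,uv,z):
    o,D=ray(c,uv); return o+D*((z-o[2])/D[:,2])[:,None]
E
python3 - <<'E'
from h import *
s=readout.read_state(); print(s["tool_pos"],s["tool_rot"],s["grip_width"],s["time_s"],manip.tcp_to_tips)
for n in ["top","side"]:
    c=read_camera(n); cv2.imwrite(f"pics/{n}0.png",cv2.resize(c["image"],(768,576),interpolation=cv2.INTER_CUBIC))
    W=np.array(c["world_to_cam"]);print(n,-W[:3,:3].T@W[:3,3],c["K"],c["k1"])
    for l in ["tray","scoop_grip","scoop_bowl","case","case_hole0","case_hole2","cover_grip","cover_hole0","cover_hole2","jar_mid","dish_mid","slidebox_mid","ball0_center"]:
        for r in spotter.search_frame(l,c)[:6]:
            if r["p"]>.3: print(l,np.round(r["position"],3),round(r["p"],2),proj(c,r["position"]).round()[0])
E
```

```text
pics
[0.15857082 0.55200657 0.244348  ] [ 1.39432071e-01  9.90231075e-01 -1.03297881e-03 -2.19544049e-04] 0.08571078130556968 0.0 0.014
top [ 0.47211767 -0.06842765  1.14720359] [[366.84156062   0.         260.33245437]
 [  0.         366.84156062 194.73387849]
 [  0.           0.           1.        ]] -0.0032498791484922972
tray [ 0.478 -0.373  0.004] 0.83 [356. 222.]
tray [ 0.334 -0.125  0.002] 0.57 [277. 269.]
tray [ 0.503 -0.6    0.009] 0.56 [429. 213.]
scoop_grip [ 0.399 -0.34   0.008] 0.88 [346. 247.]
scoop_bowl [ 0.398 -0.337  0.007] 0.65 [345. 248.]
case [0.471 0.385 0.072] 0.6 [103. 227.]
case_hole0 [0.473 0.386 0.066] 0.86 [103. 226.]
case_hole0 [ 0.573 -0.014  0.006] 0.51 [240. 192.]
case_hole2 [0.473 0.386 0.066] 0.86 [103. 226.]
case_hole2 [ 0.573 -0.014  0.006] 0.51 [240. 192.]
cover_grip [ 0.575 -0.01   0.006] 0.94 [239. 192.]
cover_grip [0.732 0.168 0.082] 0.61 [177. 137.]
cover_hole0 [ 0.571 -0.011 -0.001] 0.78 [240. 193.]
cover_hole2 [ 0.571 -0.011 -0.001] 0.78 [240. 193.]
jar_mid [0.732 0.167 0.082] 0.58 [177. 137.]
dish_mid [0.69  0.329 0.018] 0.86 [130. 156.]
sl
[... 405 characters left out ...]
.022] 0.67 [296. 254.]
tray [0.465 0.336 0.055] 0.51 [171. 156.]
scoop_grip [ 0.398 -0.341  0.029] 0.82 [274. 257.]
scoop_grip [ 0.555 -0.017  0.001] 0.41 [245. 198.]
scoop_bowl [ 0.396 -0.336  0.022] 0.88 [272. 258.]
case [0.464 0.334 0.051] 0.79 [171. 157.]
case_hole0 [0.462 0.334 0.054] 0.91 [170. 156.]
case_hole2 [0.462 0.334 0.054] 0.91 [170. 156.]
cover_grip [ 0.559 -0.014 -0.001] 0.87 [245. 197.]
cover_hole0 [ 0.561 -0.017  0.004] 0.93 [246. 196.]
cover_hole2 [ 0.561 -0.017  0.004] 0.93 [246. 196.]
jar_mid [0.723 0.155 0.052] 0.76 [250. 153.]
dish_mid [0.467 0.334 0.049] 0.73 [171. 157.]
dish_mid [0.678 0.319 0.013] 0.67 [217. 149.]
slidebox_mid [ 0.699 -0.189  0.031] 0.86 [307. 197.]
```

View pics/top0.png

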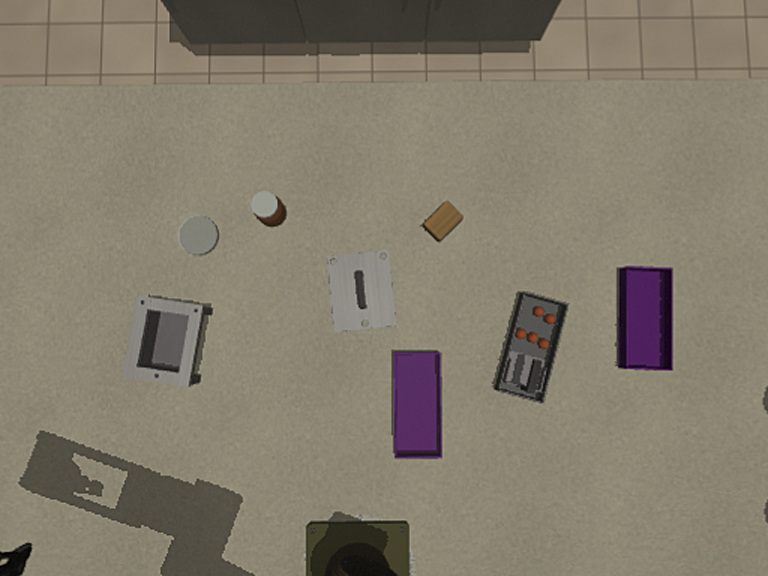

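View pics/side0.png

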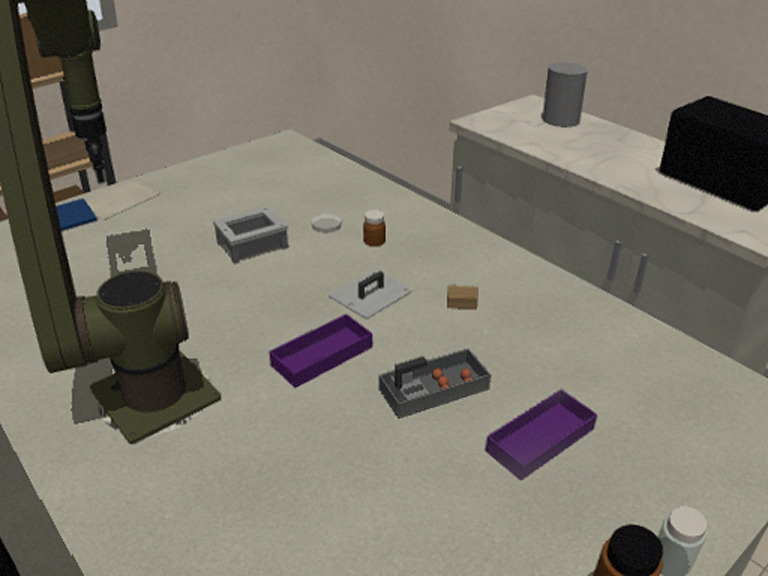

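The grey tray at (531,347) holds the scoop and orange balls. The purple trays at (417,404) and (645,318) are the look-alikes. The case is at (170,341), with its two-hole end up (+x world). The cover is at (361,290), also two-hole end up. I'll confirm with one enlarged crop.

Run:
```python
from h import *
c=read_camera("top"); im=c["image"]
f=lambda x,y,w,h,s: cv2.resize(im[y:y+h,x:x+w],(w*s,h*s),interpolation=cv2.INTER_CUBIC)
A=f(320,186,60,84,7)[:588]; B=f(78,190,70,73,4); C=f(208,160,70,73,4)
o=np.zeros((588,710,3),np.uint8); o[:588,:420]=A; o[:292,425:705]=B; o[296:588,425:705]=C
cv2.imwrite("pics/crop1.png",o)
hsv=cv2.cvtColor(im,cv2.COLOR_BGR2HSV)
m=((hsv[...,0]<14)&(hsv[...,1]>140)&(hsv[...,2]>90)).astype(np.uint8); m[:, :320]=0;m[:,380:]=0;m[:186]=0;m[270:]=0
n,l,s,ce=cv2.connectedComponentsWithStats(m)
for i in range(1,n): print(s[i,4],s[i,:4],ce[i].round(1),at_z(c,ce[i],.015).round(4))
```

```text
30 [357 205   6   6] [359.4 207.4] [[ 0.5212 -0.3819  0.015 ]]
29 [364 210   7   6] [367.1 212.4] [[ 0.5054 -0.4053  0.015 ]]
29 [345 220   6   6] [347.3 222.4] [[ 0.4753 -0.343   0.015 ]]
27 [353 222   6   6] [355.6 224.9] [[ 0.4675 -0.3684  0.015 ]]
29 [360 226   6   7] [362.6 228.9] [[ 0.4547 -0.3896  0.015 ]]
```

View pics/crop1.png

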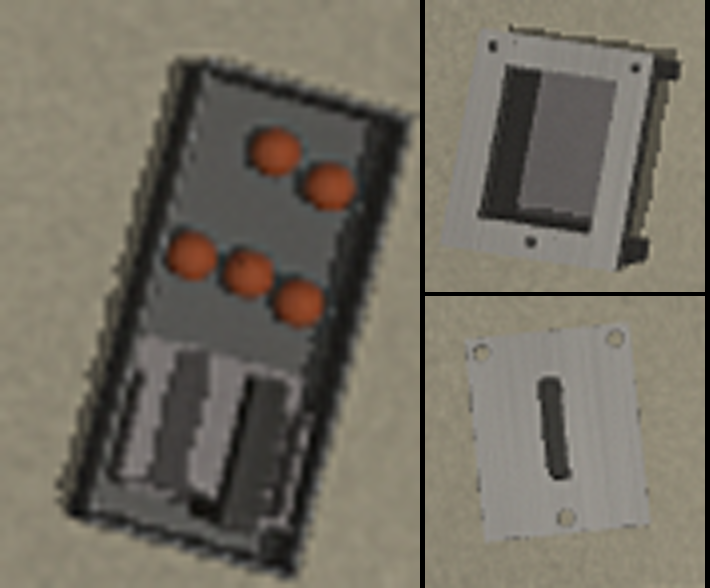

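The crop confirms it: grey tray with three balls near the lip and two farther on, and the scoop's dark bar at right. Case holes are at crop (492,46), (635,68), (530,242). Cover holes are at (481,352), (615,338), (566,518).

```bash
cat >> h.py <<'E'
def fit2d(model,pts):
    # model (n,2) -> pts (n,2) rigid
    mc,pc=model.mean(0),pts.mean(0); a,b=model-mc,pts-pc
    th=np.arctan2((a[:,0]*b[:,1]-a[:,1]*b[:,0]).sum(),(a*b).sum()); r=R.from_euler('z',th).as_matrix()[:2,:2]
    t=pc-r@mc; return t,th,pts-(model@r.T+t)
def place(t,th,P):
    P=np.atleast_2d(P).astype(float); return P@R.from_euler('z',th).as_matrix().T+np.r_[t,0]
E
cat > fit0.py <<'E'
from h import *
c=read_camera("top"); cs=read_camera("side")
A=lambda *p: np.array(p)/7+[320,186]-.5+.5/7
B=lambda *p: (np.array(p)-[425,0])/4+[78,190]-.5
C=lambda *p: (np.array(p)-[425,296])/4+[208,160]-.5
out={}
def do(n,uv,z,model):
    t,th,res=fit2d(np.array(model,float),at_z(c,uv,z)[:,:2]); print(n,t.round(4),round(np.degrees(th),2),(res*1e3).round(1).tolist()); out[n]=(t,th)
do("tray",A((180,62),(410,118),(68,512),(293,577)),.04,[(.104,.047),(.104,-.047),(-.104,.047),(-.104,-.047)])
do("bar",A((248,375),(290,380),(218,527),(255,535)),.094,[(.032,.008),(.032,-.008),(-.032,.008),(-.032,-.008)])
do("lip",A((145,340),(305,378)),.005,[(.037,.037),(.037,-.037)])
hm=[(.068,.053),(.068,-.053),(-.068,0)]
do("case",B((492,46),(635,68),(530,242)),.07,hm)
do("coverh",C((481,352),(615,338),(566,518)),.004,hm)
do("cover",C((466,340),(629,326),(487,540),(648,523)),.004,[(.08,.065),(.08,-.065),(-.08,.065),(-.08,-.065)])
def box(n,hx,hy,z): return place(*out[n],[(hx,hy,z),(hx,-hy,z),(-hx,-hy,z),(-hx,hy,z)])
S=2.2;v=[]
for k,(x0,y0,w,h) in ((c,(60,160,330,130)),(cs,(130,120,230,170))):
    s=4 if k is cs else 2
    s=2.4 if k is c else 3.4
    im=cv2.resize(k["image"][y0:y0+h,x0:x0+w],None,fx=s,fy=s,interpolation=cv2.INTER_CUBIC)
    for b,col in ((box("tray",.104,.047,.04),(0,255,0)),(box("bar",.032,.008,.094),(0,255,255)),(box("bar",.032,.008,.078),(0,255,255)),(box("case",.08,.065,.07),(255,0,0)),(box("cover",.08,.065,.004),(255,0,255)),(box("cover",.038,.007,.049),(255,255,0))):
        cv2.polylines(im,[((proj(k,b)-[x0,y0]+.5)*s).round().astype(int)],True,col,1)
    v.append(im)
cv2.imwrite("pics/ov_top.png",v[0]);cv2.imwrite("pics/ov_side.png",v[1])
E
python3 fit0.py
```

```text
tray [ 0.4503 -0.3552] -15.92 [[-3.3, 5.0], [-2.9, -3.6], [4.5, 1.8], [1.7, -3.2]]
bar [ 0.3951 -0.3454] -13.66 [[-1.0, 0.7], [0.6, -0.9], [0.0, -0.2], [0.4, 0.4]]
lip [ 0.3946 -0.3489] -14.02 [[-0.2, -0.7], [0.2, 0.7]]
case [0.4707 0.3704] -9.18 [[0.2, 0.3], [-0.2, -0.2], [-0.0, -0.1]]
coverh [ 0.5702 -0.0141] 5.45 [[0.2, -0.1], [0.1, 0.2], [-0.3, -0.1]]
cover [ 0.5696 -0.0146] 5.12 [[-0.8, -0.6], [-2.7, 0.8], [1.7, -2.2], [1.8, 2.0]]
```

View pics/ov_side.png

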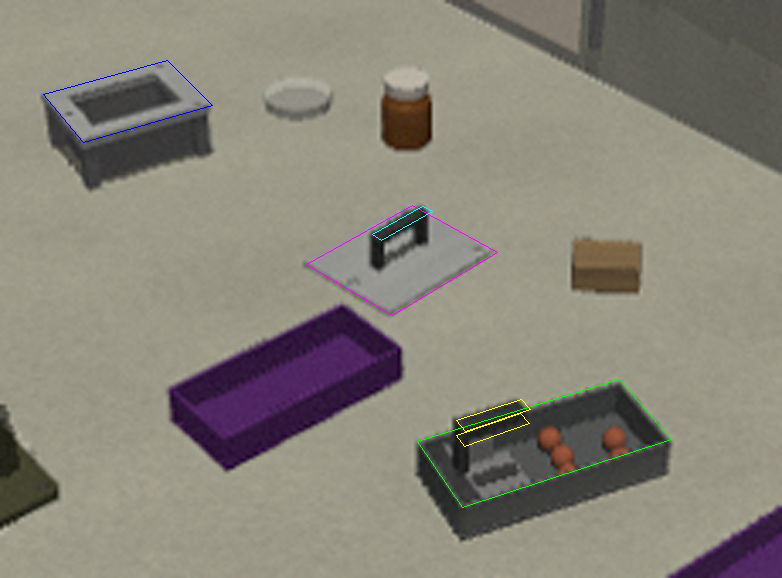

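Overlay check: the rim, bar, flange and cover outlines sit on the objects in the side view too. The tray fit is the loosest, so I'll refine it from its silhouette and plan the approach.

```bash
cat >> h.py <<'E'
def down(th): # tool down, tool x heading th (rad)
    return R.from_euler('z',th)*R.from_euler('x',np.pi)
def rel(p,rot,p0=None,r0=None):
    s=readout.read_state()
    p0=np.array(s["tool_pos"]) if p0 is None else p0; r0=R.from_quat(s["tool_rot"]) if r0 is None else r0
    return r0.inv().apply(np.array(p)-p0).round(4),(r0.inv()*rot).as_rotvec().round(4)
E
cat > tray.py <<'E'
from h import *
from scipy.optimize import minimize
print([a for a in dir(manip) if a[0]!='_'])
cs=[read_camera(n) for n in ("top","side")]
data=[]
for c in cs:
    im=c["image"].astype(int); g=im.max(2); m=(g<105)&(im.max(2)-im.min(2)<40)
    p0=proj(c,[.45,-.36,.02])[0].astype(int); w=60
    roi=np.zeros(m.shape,bool); roi[p0[1]-w:p0[1]+w,p0[0]-w+10:p0[0]+w-10]=1
    m=(m&roi).astype(np.uint8)
    n,l,s,ce=cv2.connectedComponentsWithStats(m); k=1+s[1:,4].argmax()
    cn,_=cv2.findContours((l==k).astype(np.uint8),cv2.RETR_EXTERNAL,cv2.CHAIN_APPROX_NONE)
    mm=np.zeros(m.shape,np.uint8); cv2.drawContours(mm,cn,-1,1,-1); data.append(cv2.resize(mm*255,None,fx=4,fy=4)>127); print(s[k])
bx=np.array([(a*.104,b*.047,z) for a in(1,-1) for b in (1,-1) for z in(0,.04)])
def cost(v,i=None):
    t=0
    for j,(c,m) in enumerate(zip(cs,data)):
        if i is not None and j!=i: continue
        h=cv2.convexHull(((proj(c,place(v[:2],v[2],bx))+.5)*4).astype(np.float32)); q=np.zeros(m.shape,np.uint8); cv2.fillPoly(q,[h.round().astype(int)],1)
        t+=((q>0)^m).sum()/m.sum()
    return t
for i in (None,0,1):
    r=minimize(cost,[.45,-.355,-.25],args=(i,),method="Nelder-Mead",options=dict(initial_simplex=[[.45,-.355,-.25],[.456,-.355,-.25],[.45,-.36,-.25],[.45,-.355,-.28]]))
    print(i,r.x.round(4),np.degrees(r.x[2]).round(2),round(r.fun,3))
    if i is None: v=r.x
cy,sy=np.cos(v[2]),np.sin(v[2]); Rt=np.array([[cy,sy],[-sy,cy]])
for n,p in dict(bar=(.395,-.3465),b0=(.5212,-.3819),b1=(.5054,-.4053),b2=(.4753,-.343),b3=(.4675,-.3684),b4=(.4547,-.3896)).items(): print(n,(Rt@(np.array(p)-v[:2])).round(4))
E
python3 tray.py
```

```text
['PlanningError', 'tcp_to_tips']
[ 328  194   51   75 2091]
[ 252  233   75   46 1937]
None [ 0.4495 -0.3561 -0.2843] -16.29 0.111
0 [ 0.4505 -0.357  -0.282 ] -16.16 0.046
1 [ 0.4488 -0.3555 -0.2907] -16.66 0.057
bar [-0.055 -0.006]
b0 [ 0.076  -0.0046]
b1 [ 0.0674 -0.0315]
b2 [0.0211 0.0198]
b3 [ 0.0207 -0.0067]
b4 [ 0.0144 -0.0307]
```

jog_arm(commands=[[[0,0,1.1],[-0.345,-0.2,0],1],[[0,0,1.1],[-0.345,-0.2,0],1],[[0,0,1.1],[-0.345,-0.2,0],1],[[0,0,1.1],[-0.345,-0.2,0],1],[[0,0,1.1],[-0.345,-0.2,0],1],[[0,0,1.1],[-0.345,-0.2,0],1],[[0,0,1.1],[-0.345,-0.2,0],1],[[0,0,1.1],[-0.345,-0.2,0],1]], force=100)

```text
time_s: 2.45
tool_pos: [0.4364, 0.2635, 0.2456]
tool_rot: [0.638, 0.77, 0.0, 0.0]
contact_force: [0.2, 0.5, 0.0]
grip_width: 0.0853
finger_force: 0.0
```

Run:
```python
from h import *
s=readout.read_state(); print(s["time_s"],s["tool_pos"],R.from_quat(s["tool_rot"]).as_matrix()[:,0].round(3))
print(rel([.5,-.1,.25],down(np.radians(40))))
```

```text
2.45 [0.43641241 0.26345028 0.24560432] [-0.186  0.983  0.   ]
(array([-0.3689, -0.005 , -0.0045]), array([ 5.0000e-04, -7.0000e-04,  1.0593e+00]))
```

jog_arm(commands=[[[0,0,1.06],[-0.37,-0.005,0],1],[[0,0,1.06],[-0.37,-0.005,0],1],[[0,0,1.06],[-0.37,-0.005,0],1],[[0,0,1.06],[-0.37,-0.005,0],1],[[0,0,1.06],[-0.37,-0.005,0],1],[[0,0,1.06],[-0.37,-0.005,0],1],[[0,0,1.06],[-0.37,-0.005,0],1],[[0,0,1.06],[-0.37,-0.005,0],1]])

```text
time_s: 3.25
tool_pos: [0.5014, -0.1035, 0.2456]
tool_rot: [0.94, 0.34, 0.0, 0.001]
contact_force: [0.2, 0.4, -0.1]
grip_width: 0.0852
finger_force: 0.0
```

Run:
```python
from h import *
s=readout.read_state(); print(s["time_s"],s["tool_pos"],R.from_quat(s["tool_rot"]).as_matrix()[:,0].round(3))
print(rel([.396,-.346,.18],down(np.radians(-14))))
```

```text
3.25 [ 0.50141883 -0.1034718   0.24556928] [ 0.768  0.64  -0.   ]
(array([-0.2363,  0.1186,  0.0659]), array([ 0.0025, -0.001 ,  0.9392]))
```

jog_arm(commands=[[[0.0025,-0.001,0.939],[-0.236,0.119,0.066],1],[[0.0025,-0.001,0.939],[-0.236,0.119,0.066],1],[[0.0025,-0.001,0.939],[-0.236,0.119,0.066],1],[[0.0025,-0.001,0.939],[-0.236,0.119,0.066],1],[[0.0025,-0.001,0.939],[-0.236,0.119,0.066],1],[[0.0025,-0.001,0.939],[-0.236,0.119,0.066],1],[[0.0025,-0.001,0.939],[-0.236,0.119,0.066],1],[[0.0025,-0.001,0.939],[-0.236,0.119,0.066],1]])

```text
time_s: 4.05
tool_pos: [0.3965, -0.3432, 0.1789]
tool_rot: [0.993, -0.119, -0.001, -0.001]
contact_force: [-0.3, 0.8, -0.2]
grip_width: 0.0851
finger_force: 0.0
```

Run:
```python
from h import *
s=readout.read_state(); print(s["time_s"],s["tool_pos"],s["joints"])
print(rel([.396,-.346,.081],down(np.radians(-14))))
c=read_camera("side"); x,y=proj(c,[.4,-.34,.1])[0].astype(int)
cv2.imwrite("pics/a.png",cv2.resize(c["image"][y-60:y+60,x-80:x+80],None,fx=4,fy=4,interpolation=cv2.INTER_CUBIC))
```

```text
4.05 [ 0.39648885 -0.34319228  0.17893988] [-7.94404857e-01  3.00319475e-01  1.70257555e+00  6.02054134e-04
  1.14193828e+00  1.01549448e+00]
(array([0.0004, 0.0031, 0.0979]), array([-0.0022,  0.0025,  0.005 ]))
```

View pics/a.png

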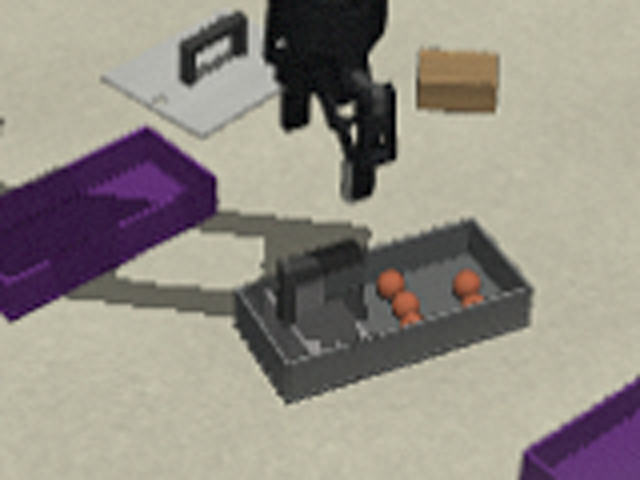

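The fingers at (293,110) and (357,185) straddle the bar at (320,265). I'll go down and grip.

jog_arm(commands=[[[-0.002,0.0025,0.005],[0,0.003,0.03],1],[[-0.002,0.0025,0.005],[0,0.003,0.06],1],[[-0.002,0.0025,0.005],[0,0.003,0.085],1],[[-0.002,0.0025,0.005],[0,0.003,0.097],1],[[-0.002,0.0025,0.005],[0,0.003,0.097],1],[[-0.002,0.0025,0.005],[0,0.003,0.097],0.2],[[-0.002,0.0025,0.005],[0,0.003,0.097],-0.4],[[-0.002,0.0025,0.005],[0,0.003,0.097],-1]], force=100)

```text
time_s: 4.9
tool_pos: [0.397, -0.3457, 0.0836]
tool_rot: [0.993, -0.121, 0.001, 0.001]
contact_force: [0.3, 0.1, 0.2]
grip_width: 0.0437
finger_force: 0.0
```

jog_arm(commands=[[[0,0,0],[0,0,0],-1],[[0,0,0],[0,0,0],-1],[[0,0,0],[0,0,0],-1],[[0,0,0],[0,0,0],-1],[[0,0,0],[0,0,0],-1]])

```text
time_s: 5.4
tool_pos: [0.3966, -0.3454, 0.0831]
tool_rot: [0.993, -0.121, 0.001, 0.001]
contact_force: [0.1, 0.6, 6.6]
grip_width: 0.0141
finger_force: 98.3
```

Run:
```python
from h import *
s=readout.read_state(); print(s["time_s"],s["tool_pos"],R.from_quat(s["tool_rot"]).as_matrix().round(4),s["contact_force"],s["moment"])
v=np.array([.4497,-.3563]); y=np.radians(-16.3)
for tx,ty in ((-.055,-.001),(0,-.001),(.056,-.001)):
    p=place(v,y,[tx,ty,0])[0]; p[2]=s["tool_pos"][2]; print(p,rel(p,down(y)))
```

```text
5.4 [ 0.39661326 -0.34535414  0.08306669] [[ 9.708e-01 -2.399e-01  1.500e-03]
 [-2.399e-01 -9.708e-01 -1.300e-03]
 [ 1.700e-03  9.000e-04 -1.000e+00]] [0.07813526 0.61365549 6.63781498] [0.08933383 0.06328422 0.08952445]
[ 0.39663004 -0.34182314  0.08306669] (array([-0.0008, -0.0034, -0.    ]), array([ 0.0009, -0.0018,  0.0423]))
[ 0.44941933 -0.35725981  0.08306669] (array([ 0.0541, -0.0011,  0.0001]), array([ 0.0009, -0.0018,  0.0423]))
[ 0.50316843 -0.37297714  0.08306669] (array([0.1101, 0.0013, 0.0002]), array([ 0.0009, -0.0018,  0.0423]))
```

jog_arm(commands=[[[0,0,0.02],[0.002,-0.002,0],-1],[[0,0,0.042],[0.008,-0.003,0],-1],[[0,0,0.042],[0.016,-0.0025,0],-1],[[0,0,0.042],[0.024,-0.002,0],-1],[[0,0,0.042],[0.032,-0.002,0],-1],[[0,0,0.042],[0.04,-0.0015,0],-1],[[0,0,0.042],[0.048,-0.001,0],-1],[[0,0,0.042],[0.056,-0.001,0],-1]], force=110)

```text
time_s: 6.2
tool_pos: [0.4508, -0.3578, 0.0831]
tool_rot: [0.99, -0.142, 0.0, 0.0]
contact_force: [-2.4, 1.2, 5.5]
grip_width: 0.0141
finger_force: 107.6
```

Run:
```python
from h import *
s=readout.read_state(); print(s["time_s"],s["contact_force"],s["moment"])
v=np.array([.4497,-.3563]); y=np.radians(-16.3)
for tx,ty in ((.056,-.001),):
    p=place(v,y,[tx,ty,0])[0]; p[2]=s["tool_pos"][2]; print(p,rel(p,down(y)))
c=read_camera("top"); 
o=cv2.resize(c["image"][186:270,320:380],None,fx=6,fy=6,interpolation=cv2.INTER_CUBIC)
c=read_camera("side");x,y=proj(c,[.45,-.36,.05])[0].astype(int)
b=cv2.resize(c["image"][y-42:y+42,x-36:x+36],None,fx=6,fy=6,interpolation=cv2.INTER_CUBIC)
cv2.imwrite("pics/b.png",np.hstack([o,b]))
```

```text
6.2 [-2.37940784  1.17158483  5.49026284] [ 0.06660437  0.31692259 -0.05846125]
[ 0.50316843 -0.37297714  0.08313596] (array([ 0.0545, -0.0002,  0.    ]), array([ 0.0009, -0.0005,  0.0003]))
```

View pics/b.png

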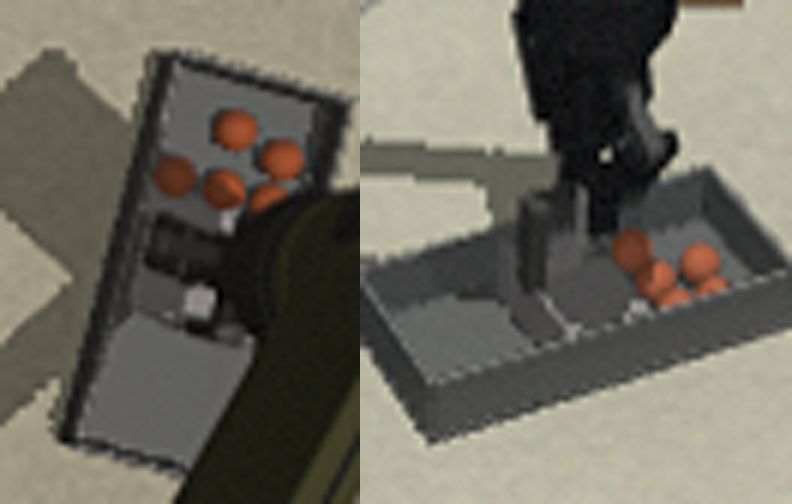

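The scoop has advanced and is pushing the balls ahead of it: left crop row (175,175), (225,190), (270,200), with two more beyond. I'll keep going to the far wall.

jog_arm(commands=[[[0,0,0],[0.006,0,0],-1],[[0,0,0],[0.013,0,0],-1],[[0,0,0],[0.02,0,0],-1],[[0,0,0],[0.027,0,0],-1],[[0,0,0],[0.034,0,0],-1],[[0,0,0],[0.041,0,0],-1],[[0,0,0],[0.048,0,0],-1],[[0,0,0],[0.053,0,0],-1]])

```text
time_s: 7.1
tool_pos: [0.5013, -0.3724, 0.0831]
tool_rot: [0.99, -0.142, -0.0, 0.0]
contact_force: [-2.2, 0.7, 9.3]
grip_width: 0.0139
finger_force: 108.6
```

```bash
cat > look.py <<'E'
from h import *; import sys
s=readout.read_state(); print(s["time_s"],s["contact_force"],s["moment"],s["tool_pos"])
p=s["tool_pos"]; L=[]
for n,w in (("top",36),("side",36)):
    c=read_camera(n);x,y=proj(c,[p[0],p[1],.04])[0].astype(int); x=min(max(x,36),476)
    L.append(cv2.resize(c["image"][y-42:y+42,x-36:x+36],(384,448),interpolation=cv2.INTER_CUBIC))
cv2.imwrite(f"pics/{sys.argv[1]}.png",np.hstack(L))
E
python3 look.py c
```

```text
7.1 [-2.21341903  0.67271061  9.29455374] [ 0.11253857  0.32319356 -0.06438596] [ 0.50128069 -0.3724406   0.08312157]
```

View pics/c.png

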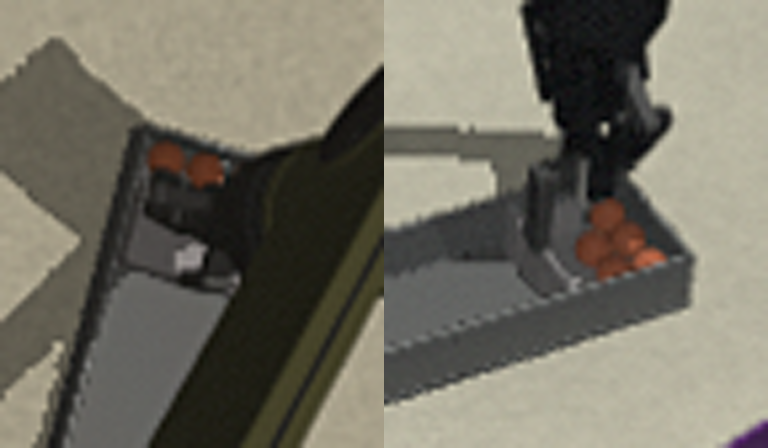

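All five balls are between the lip and the far wall, about 8 mm short. I'll push on gently.

jog_arm(commands=[[[0,0,0],[0.003,0,0],-1],[[0,0,0],[0.005,0,0],-1],[[0,0,0],[0.007,0,0],-1],[[0,0,0],[0.008,0,0],-1],[[0,0,0],[0.008,0,0],-1]])

```text
time_s: 7.7
tool_pos: [0.5096, -0.3745, 0.0819]
tool_rot: [0.99, -0.142, 0.0, 0.0]
contact_force: [0.1, -0.1, -1.4]
grip_width: 0.0139
finger_force: 157.3
```

Run:
```python
from h import *
s=readout.read_state(); print(s["contact_force"],s["moment"],s["tool_pos"])
c=read_camera("side"); hsv=cv2.cvtColor(c["image"],cv2.COLOR_BGR2HSV)
m=((hsv[...,0]<14)&(hsv[...,1]>120)&(hsv[...,2]>80)).astype(np.uint8)
for u in np.argwhere(m): pass
x,y=proj(c,[.52,-.38,.02])[0].astype(int); q=m.copy(); q[:]=0; q[y-25:y+25,x-25:x+25]=m[y-25:y+25,x-25:x+25]
yy,xx=np.nonzero(q); P=at_z(c,np.c_[xx,yy],.017); th=np.radians(-16.3); d=P[:,:2]-[.4497,-.3563]
t=d@np.array([[np.cos(th),-np.sin(th)],[np.sin(th),np.cos(th)]]); print(len(t),t.min(0),t.max(0),np.histogram(t[:,0],bins=np.arange(.03,.12,.01)))
```

```text
[ 0.10975976 -0.13312065 -1.38242376] [-0.02604901 -0.05715457  0.02432838] [ 0.50957687 -0.37454699  0.08194351]
110 [ 0.05303354 -0.02089421] [0.09893633 0.03410649] (array([ 0,  0, 10, 21, 17, 34, 28,  0]), array([0.03, 0.04, 0.05, 0.06, 0.07, 0.08, 0.09, 0.1 , 0.11]))
```

```bash
python3 look.py d
```

```text
7.75 [ 0.4002745   0.8808529  -1.14441012] [ 0.02485468 -0.06947816  0.00127313] [ 0.50932873 -0.37438751  0.08178754]
```

View pics/d.png

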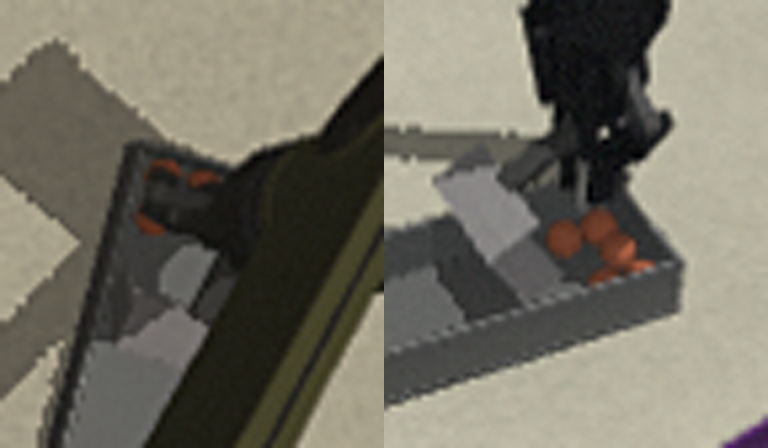

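Crop d: the scoop pitched mouth-down in the fingers, with its back wall facing up at (490,215), when the lip met the end wall. The balls at (565,240) to (640,270) are still in the tray. I'll loosen the grip, lift a little, carry the scoop back, and use the tray's rear wall to swing the bowl level again.

jog_arm(commands=[[[0,0,0],[-0.004,0,-0.01],-1],[[0,0,0],[-0.01,0,-0.025],-1],[[0,0,0],[-0.025,0,-0.025],-1],[[0,0,0],[-0.04,0,-0.025],-1],[[0,0,0],[-0.055,0,-0.025],-1],[[0,0,0],[-0.07,0,-0.025],-1],[[0,0,0],[-0.085,0,-0.025],-1],[[0,0,0],[-0.085,0,-0.025],-1]], force=20)

```text
time_s: 8.65
tool_pos: [0.4256, -0.3497, 0.1085]
tool_rot: [0.99, -0.142, -0.0, -0.0]
contact_force: [-0.3, 0.3, -1.4]
grip_width: 0.0142
finger_force: 154.7
```

```bash
cat > st.py <<'E'
from h import *
s=readout.read_state(); th=np.radians(-16.3); d=np.array(s["tool_pos"][:2])-[.4497,-.3563]
print(s["time_s"],"F",np.round(s["contact_force"],2),"M",np.round(s["moment"],3),"z",round(s["tool_pos"][2],4),"tray xy",(d@np.array([[np.cos(th),-np.sin(th)],[np.sin(th),np.cos(th)]])).round(4),s["grip_width"],s["finger_force"])
E
python3 st.py; python3 look.py e
```

```text
8.65 F [-0.27  0.26 -1.41] M [ 0.015 -0.039 -0.028] z 0.1085 tray xy [-0.025  -0.0004] 0.014177255582355408 154.71871702975477
8.65 [-0.27250914  0.26190587 -1.41238797] [ 0.01520445 -0.0393295  -0.02756881] [ 0.42561229 -0.3496997   0.10851822]
```

View pics/e.png

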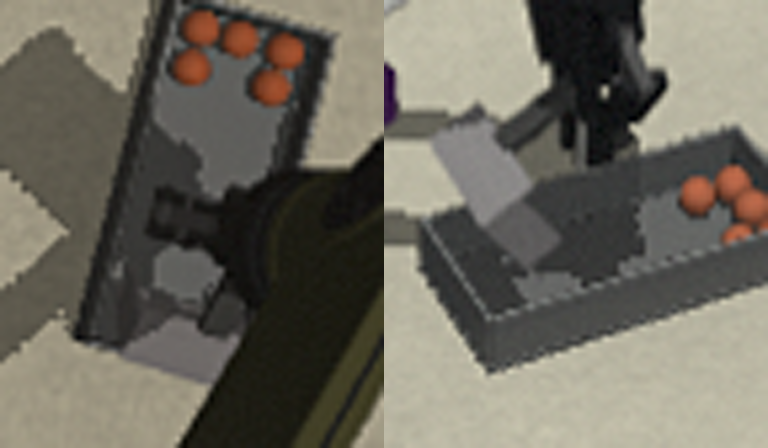

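```bash
cat > pose.py <<'E'
from h import *
from scipy.optimize import least_squares
s=readout.read_state(); p=np.array(s["tool_pos"]); T=R.from_quat(s["tool_rot"]); g=p-T.apply([0,0,.005])
c=read_camera("side"); x0,y0=proj(c,[p[0],p[1],.04])[0].astype(int)-[36,42]
k=72/384; uv=np.array([(51,145),(101,118),(176,240),(141,268)])*k+[x0,y0]-.5
ct=read_camera("top"); tx0,ty0=proj(ct,[p[0],p[1],.04])[0].astype(int)-[36,42]
faces={"back":[(-.027,.037,-.046),(-.027,.037,-.082),(-.027,-.037,-.082),(-.027,-.037,-.046)],
"sole":[(-.027,.037,-.082),(.037,.037,-.082),(.037,-.037,-.082),(-.027,-.037,-.082)]}
base=R.from_euler('z',np.radians(-16.3)); res=[]
rng=np.random.default_rng(0)
for n,f in faces.items():
  f=np.array(f)
  for flip in (0,1):
   for sh in range(4):
    F=np.roll(f[::-1] if flip else f,sh,0)
    def fun(v): 
        r=base*R.from_rotvec(v[:3]); return np.r_[(proj(c,g+r.apply(F-[v[3],v[4]*.0,v[4]]))-uv).ravel(), v[3]/.02, v[4]/.004]
    for _ in range(12):
        q=least_squares(fun,np.r_[R.random(random_state=rng).as_rotvec(),0,0]); res.append((q.cost,n,flip,sh,q.x))
res.sort(key=lambda t:t[0]); seen=[]
for co,n,fl,sh,v in res:
    if any(a[0]==(n,fl,sh) and np.linalg.norm(a[1]-v[:3])<.1 for a in seen): continue
    seen.append(((n,fl,sh),v[:3])); r=base*R.from_rotvec(v[:3])
    E=(R.from_rotvec(v[:3])).as_matrix()
    tp=((proj(ct,g+r.apply(np.array(faces[n])-[v[3],0,v[4]]))+.5-[tx0,ty0])/k).round().astype(int).tolist()
    print(round(co,2),n,fl,sh,v[3:].round(3),"x",E[:,0].round(2),"y",E[:,1].round(2),"z",E[:,2].round(2),tp)
    if len(seen)>6: break
E
python3 pose.py
```

```text
2.96 back 0 2 [-0.011  0.001] x [ 0.37 -0.53  0.76] y [ 0.31 -0.7  -0.65] z [ 0.87  0.48 -0.09] [[272, 313], [290, 379], [210, 406], [191, 337]]
2.96 back 0 2 [-0.011  0.001] x [ 0.37 -0.53  0.76] y [ 0.31 -0.7  -0.65] z [ 0.87  0.48 -0.09] [[272, 313], [290, 379], [210, 406], [191, 337]]
3.47 sole 1 0 [-0.027 -0.001] x [ 0.09 -0.64  0.76] y [ 0.3  -0.71 -0.63] z [0.95 0.29 0.13] [[275, 371], [382, 392], [301, 420], [192, 396]]
3.47 sole 1 0 [-0.027 -0.001] x [ 0.09 -0.64  0.76] y [ 0.3  -0.71 -0.63] z [0.95 0.29 0.13] [[275, 371], [382, 392], [301, 420], [192, 396]]
4.24 sole 1 2 [ 0.035 -0.002] x [-0.1   0.64 -0.76] y [-0.31  0.71  0.63] z [0.95 0.29 0.13] [[297, 417], [189, 394], [272, 370], [379, 390]]
4.6 back 1 2 [-0.034  0.003] x [-0.28  0.59 -0.76] y [-0.31  0.69  0.65] z [ 0.91  0.42 -0.01] [[198, 338], [211, 408], [290, 381], [278, 314]]
4.6 back 1 2 [-0.034  0.003] x [-0.28  0.59 -0.76] y [-0.31  0.69  0.65] z [ 0.91  0.42 -0.01] [[198, 338], [211, 408], [290, 381], [278, 314]]
```

```bash
cat > pitch.py <<'E'
from h import *
s=readout.read_state(); p=np.array(s["tool_pos"]); T=R.from_quat(s["tool_rot"]); g=p-T.apply([0,0,.005])
c=read_camera("side"); o=proj(c,[p[0],p[1],.04])[0].astype(int)-[36,42]
ct=read_camera("top"); ot=proj(ct,[p[0],p[1],.04])[0].astype(int)-[36,42]; k=72/384
P=np.array([(-.027,.037,-.046),(-.027,-.037,-.046),(-.027,.037,-.082),(-.027,-.037,-.082),(.037,.037,-.082),(.037,-.037,-.082),(-.032,0,0),(.032,0,0)])
for th in range(-90,130,20):
    r=R.from_euler('z',np.radians(-16.3))*R.from_euler('y',np.radians(th))
    q=g+r.apply(P)
    f=lambda c,o:((proj(c,q)+.5-o)/k).round().astype(int).tolist()
    print(th,"S",f(c,o),"T",f(ct,ot))
E
python3 pitch.py
```

```text
-90 S [[243, 107], [306, 184], [298, 91], [363, 166], [305, 1], [372, 76], [201, 173], [205, 83]] T [[175, 133], [307, 170], [191, 69], [323, 106], [223, 64], [363, 103], [217, 234], [251, 239]]
-70 S [[224, 131], [286, 209], [274, 133], [337, 209], [314, 41], [380, 115], [184, 176], [223, 81]] T [[163, 155], [294, 191], [173, 96], [302, 132], [211, 52], [347, 90], [213, 254], [255, 218]]
-50 S [[198, 151], [259, 229], [239, 169], [300, 247], [306, 85], [370, 160], [168, 173], [238, 84]] T [[152, 183], [281, 219], [155, 135], [281, 171], [195, 61], [327, 98], [211, 271], [256, 199]]
-30 S [[169, 164], [230, 243], [195, 197], [256, 276], [282, 129], [346, 205], [157, 165], [249, 93]] T [[142, 215], [272, 251], [138, 183], [263, 218], [176, 87], [305, 123], [212, 285], [255, 186]]
-10 S [[141, 168], [200, 248], [149, 212], [208, 292], [247, 168], [308, 246], [151, 152], [254, 106]] T [[135, 247], [265, 283], [124, 234], [250, 269], [156, 127], [283, 162], [216, 294], [251, 178]]
10 S [[116, 163], [175, 243], [105, 213], [163, 294], [202, 198], [262, 277], [152, 136], [253, 122]] T [[13
[... 374 characters left out ...]
04], [234, 153]] T [[137, 313], [272, 351], [114, 359], [247, 397], [114, 280], [240, 315], [237, 277], [230, 197]]
70 S [[88, 101], [148, 181], [32, 134], [89, 216], [68, 207], [124, 288], [187, 91], [219, 165]] T [[145, 315], [282, 354], [123, 376], [259, 415], [109, 326], [238, 362], [244, 259], [223, 214]]
90 S [[99, 73], [160, 153], [39, 90], [98, 171], [39, 180], [96, 262], [205, 83], [201, 173]] T [[156, 306], [296, 345], [138, 375], [278, 414], [111, 362], [243, 399], [251, 239], [217, 234]]
110 S [[120, 47], [181, 126], [63, 45], [123, 124], [26, 142], [83, 224], [223, 81], [184, 176]] T [[168, 285], [310, 325], [157, 352], [301, 393], [120, 382], [256, 420], [255, 218], [213, 254]]
```

The fit to the side view gives a pure pitch of about 58° mouth-down, with no roll. I'll pry the sole against the rear wall's inner top edge, rising as it rotates back.

jog_arm(commands=[[[0,0,0],[-0.015,0,0.0045],-1],[[0,0,0],[-0.025,0,0.001],-1],[[0,0,0],[-0.033,0,-0.0025],-1],[[0,0,0],[-0.043,0,-0.0065],-1],[[0,0,0],[-0.055,0,-0.0095],-1],[[0,0,0],[-0.0675,0,-0.011],-1],[[0,0,0],[-0.075,0,-0.011],-1],[[0,0,0],[-0.075,0,-0.011],-1]], force=20)

```text
time_s: 9.75
tool_pos: [0.3543, -0.3289, 0.1183]
tool_rot: [0.99, -0.142, -0.0, -0.0]
contact_force: [0.8, -0.0, -0.8]
grip_width: 0.0142
finger_force: 154.7
```

```bash
python3 st.py
cat > ang.py <<'E'
# estimate in-grip pitch by matching scoop silhouette-ish: compare image with tray background by projecting scoop parts, print ascii
from h import *
import sys
c=read_camera("side"); p=np.array(readout.read_state()["tool_pos"]); x,y=proj(c,[p[0],p[1],.06])[0].astype(int)
im=cv2.cvtColor(c["image"],cv2.COLOR_BGR2GRAY)[y-22:y+26,x-32:x+32]
ch=" .:-=+*#%@"[::-1]
print(x-32,y-22)
for r in im: print("".join(ch[min(9,int(v)//18)] for v in r))
E
python3 ang.py
```

```text
9.75 F [ 0.79 -0.02 -0.76] M [-0.018 -0.037 -0.007] z 0.1183 tray xy [-0.0992 -0.0005] 0.014249838930006213 154.73825832421426
228 231
+*########%########+. =#%#####%@%%%#%@%%%##%@-                  
*######%%##**####+-  =#%%####%@@%%@@@%@%%%%@+                   
#####%###*+++##++. .-*#**###%#%%@@%%@@@%%@@#.                   
######%#*+++-++   :+*****##%%%%%%%@@%@@%@@@:                    
#######-----:-=..=******##-*%%%@%%%%@%@%@@+                     
####%*=:::::::-=+******##+ +%@*+%%@%@%%%#.                      
####+-::::::::-+******##+=:*%@+=#%@@%%%%#                       
##*-::::::::::=*****###+===#%@+=#%%%@%#%%-                     .
##=:::::::::::-+***##*+====*@@+=#%%%@##%%+:.             . .:-==
##-::::::::::::+**##++=====*@@+=%%%%%#%##+==..:         .===++**
+- .:::::::::::-=**+========**+=%%%%%%#*+======      .-=++******
.   :::::::::::::-- -========++=%%%%@#+========. .--==+*********
    .::::::::::::::.-========++=%%@@#*======+--===++************
     :::::::.:::::::============###++===++++++=+****************
     .::::::::::::::============+++==+++***************
[... 1431 characters left out ...]
++++++++
      -==============         ++*#***-=-=+++**++++++++++++++++++
       -===========            =**#**+*++*++++++++*++++++++++++=
       -===========-           -*#******++++++++++++++++++++=*++
       :============.           ++******++++++++++++++++++*++-. 
        :============            =*****++++++++++++++=+#+=:     
         -============           -*****+++++++++++=+*++:        
         -============            +****++++++++=+**+-           
          -============  -=        +***+++++=++*--              
          -==============          +*+*++=++*+-                 
          :============             :++++*:-                    
           :======                   +*--
```

```bash
cat > th.py <<'E'
from h import *
from scipy.optimize import least_squares
import sys
def fit(uv,F,rows=False):
    s=readout.read_state(); p=np.array(s["tool_pos"]); T=R.from_quat(s["tool_rot"]); g=p-T.apply([0,0,.005]); c=read_camera("side")
    hd=R.from_euler('z',np.arctan2(*T.as_matrix()[1::-1,0]))
    for t0 in range(-40,121,40):
        f=lambda v:np.r_[(proj(c,g+(hd*R.from_euler('y',v[0])).apply(F-[v[1],0,v[2]]))-uv).ravel(),v[1]/.02,v[2]/.005]
        q=least_squares(f,[np.radians(t0),0,0]); print(t0,round(np.degrees(q.x[0]),1),q.x[1:].round(4),round(q.cost,2),f(q.x)[:8].round(1))
if __name__=="__main__":
    B=np.array([(-.027,.037,-.082),(-.027,.037,-.046),(-.027,-.037,-.046),(-.027,-.037,-.082)])
    fit(np.array([(229,241),(240,234),(249,248.5),(239,255)]),B)
E
python3 th.py
```

```text
-40 66.7 [-0.0053 -0.0003] 1.69 [-0.1 -0.8 -0.6 -0.6  0.8  0.4 -0.1  1. ]
0 66.7 [-0.0053 -0.0003] 1.69 [-0.1 -0.8 -0.6 -0.6  0.8  0.4 -0.1  1. ]
40 66.7 [-0.0053 -0.0003] 1.69 [-0.1 -0.8 -0.6 -0.6  0.8  0.4 -0.1  1. ]
80 66.7 [-0.0053 -0.0003] 1.69 [-0.1 -0.8 -0.6 -0.6  0.8  0.4 -0.1  1. ]
120 66.7 [-0.0053 -0.0003] 1.69 [-0.1 -0.8 -0.6 -0.6  0.8  0.4 -0.1  1. ]
```

θ is really about 67°, so the lip barely cleared the wall. I'll retry with more overlap.

jog_arm(commands=[[[0,0,0],[0.04,0,0],-1],[[0,0,0],[0.08,0,0],-1],[[0,0,0],[0.08,0,0.022],-1],[[0,0,0],[0.062,0,0.022],-1],[[0,0,0],[0.054,0,0.0155],-1],[[0,0,0],[0.042,0,0.0075],-1],[[0,0,0],[0.03,0,0.0025],-1],[[0,0,0],[0.019,0,0.0005],-1]], force=20)

```text
time_s: 10.65
tool_pos: [0.3737, -0.3355, 0.1193]
tool_rot: [0.99, -0.142, 0.001, 0.001]
contact_force: [-0.4, 0.8, -1.7]
grip_width: 0.014
finger_force: 154.5
```

```bash
python3 st.py; python3 ang.py
```

```text
10.65 F [-0.42  0.83 -1.71] M [-0.027 -0.034 -0.025] z 0.1193 tray xy [-0.0788 -0.0013] 0.014042465288405689 154.51663669897243
233 229
*####%##%######-        -*%%####%%@%%#%@%%%%#%@=                
#############*#:       -*#%#####%%%%%%@%%%%%%@*                 
#####%###%##*+*:     .=****###%%%%%%%@@%@@%@@#:                 
##########**+++:    .=*****###%%%%%%@@%%%%%@@-                  
#######%#*+==---.  :+*****##=*%%%%%@%@@@@%%@+                   
######%#=--::::::.-******#*:.+%@#*#%%%%%%%#.                    
####%%*-::::::::-+******##+:.*%%*=*%@%%%#%*                     
#####+-:::::::::-*****###+===*%@*+*%%%%%##%-                    
####=-:::::::::::+***##*+====*%@*+*%%%%%##%+.              . .--
#+....:::::::::::-*###*+=====+%@*+#%%%%%%#*+-..           .===+*
:    .::::::::::::=+*+========+*++#%%%%%#*=====     . .:-==+****
      .:::::::::::::-===========++#%%%@#+======    .=-==+*******
       ::::::::::::::-==========++#%@@#*=====+= .-=++***********
       .:::::::::::::-============*#*++===+++===++**************
        ::::::::::::::-============+===+++***++*******
[... 1433 characters left out ...]
+++++++
        -=============. +**#*#+-==***#+=-=++++**++++++++++++++++
        .============.  .*#***#+==*+--+*++*+*+*+++++++++++++++++
         -===========:   ++***#*-=-++++**++++++++++++++++++++=++
         :============    =****#+*++*+*+++++++++++++++++++=+++-:
          -===========:   -*#*****++++++*++++++++++++++=*++:.   
           -===========:   =+*****+++++++++++++++++++*++:.      
           :============.   +*****++*+++++++++++=+#+=:          
           .============: --+*****+++++++++++++*++-             
            -=============.  +****++++++++=+*++-                
             -===========+    +**+++++++++*--                   
             .=====-          +***++=++*+-
```

The grip is too firm to pry. Instead I'll tilt the tool mouth-up so the scoop comes level, set it down in the tray, release and re-grip.

jog_arm(commands=[[[0,0.14,0],[0.01,0.001,-0.005],-1],[[0,0.28,0],[0.02,0.001,-0.005],-1],[[0,0.42,0],[0.03,0.001,-0.005],-1],[[0,0.56,0],[0.034,0.001,-0.005],-1],[[0,0.7,0],[0.034,0.001,-0.005],-1],[[0,0.84,0],[0.034,0.001,-0.005],-1],[[0,0.96,0],[0.034,0.001,-0.005],-1],[[0,0.96,0],[0.034,0.001,-0.005],-1]], force=60)

```text
time_s: 11.5
tool_pos: [0.4105, -0.3338, 0.1204]
tool_rot: [0.93, -0.122, 0.347, 0.02]
contact_force: [0.1, 1.2, -0.9]
grip_width: 0.0139
finger_force: 154.5
```

```bash
python3 st.py; python3 -c "
from h import *
s=readout.read_state(); print(R.from_quat(s['tool_rot']).as_matrix().round(3),np.round(s['joints'],3))"; python3 ang.py
```

```text
11.5 F [ 0.1   1.23 -0.94] M [0.111 0.358 0.088] z 0.1204 tray xy [-0.0439  0.0106] 0.013927613869252722 154.5221044580103
[[ 0.729 -0.24   0.641]
 [-0.213 -0.969 -0.122]
 [ 0.651 -0.048 -0.758]] [-1.136  0.336  2.251  1.428  0.565 -0.57 ]
242 224
*#%%@%@@@%%@@@%@%%%%#*##%%%%%%%@=-====+++-                      
*##%%@%%@%%#+-*%%%%%****##%@%%%@##*******+.                     
#####%=---:.. :*%@%%#*+++*%%%%%@%%#******#=                     
#####%-        :*@@%%#++++*#%**%%%%+*#*#*##                     
######=         .--*@@#*+++***#%%%@**###%%-                     
#####%-            .+%@#*+++*#%%%%%#+*#%%+                      
#####%:             .#%%#++++##%%%%%#=+-..                      
#####+.             :#%%%*++++*%%%@%@++-                        
###+-.        ..    +%%%##*+++*#%@%%%%#+-                       
#++.          ==   .*######*+**#%%%@%%@#:                      .
+..          .+*...=#%#%%%%#*#%%@%@@@%@+                    ...-
.            -+*+=+#%#####%%%%@@++#%%@+.                 . .===+
             +*+++*%#%##*+=*#%%*. -#%+.                 .==++***
       
[... 1552 characters left out ...]

============######****#****************=====+=--=+++*+++++++++++
============+#####*-******#************+=*=--++++*++++++++++++++
=============+#####+=******************+-=++++*++**+++++++++++++
=============+######++**#**#********+=-++++**+++*++*++++++++++++
==============+*##*#*-+*********+=-=++++*+*++++++++++++++++++=+*
===============*##**#*-****##*=-+++++*++*+++++++++++++++++=+*++:
===============+###**#++*#+--+++****+++++++++++++++++++=+++-:   
================****##*-+-=+++*+*+*+++++++++++++++++++++=:      
==============+- =****#+*++**+++*++++++++++++++++=+++::         
===========+-:   -*#*****+++*+*++++++++++++++++*++-.            
========.         ++******++++++++++++++++++*++-.
```

```bash
cat > tgt.py <<'E'
from h import *; import sys
a=[float(v) for v in sys.argv[1:]] # tray x,y, z, tilt deg (mouth up +), heading deg
p=place([.4497,-.3563],np.radians(-16.3),[a[0],a[1],a[2]])[0]
print(rel(p,down(np.radians(a[4]))*R.from_euler('y',np.radians(a[3]))))
E
python3 tgt.py -.015 0 .12 50 -16.3
```

```text
(array([0.0237, 0.0122, 0.0181]), array([-0.0639,  0.1645, -0.005 ]))
```

jog_arm(commands=[[[-0.064,0.1,-0.005],[0.024,0.012,0.018],-1],[[-0.064,0.165,-0.005],[0.024,0.012,0.018],-1],[[-0.064,0.165,-0.005],[0.024,0.012,0.018],-1],[[-0.064,0.165,-0.005],[0.024,0.012,0.018],-1],[[-0.064,0.165,-0.005],[0.024,0.012,0.018],-1]])

```text
time_s: 12.05
tool_pos: [0.4374, -0.3526, 0.1211]
tool_rot: [0.898, -0.129, 0.416, 0.058]
contact_force: [0.1, 0.6, -1.2]
grip_width: 0.0145
finger_force: 154.6
```

```bash
python3 st.py; python3 tgt.py -.015 0 .12 50 -16.3; python3 -c "
from h import *
s=readout.read_state(); print(R.from_quat(s['tool_rot']).as_matrix().round(3),np.round(s['joints'],3))"
```

```text
12.05 F [ 0.1   0.59 -1.17] M [ 0.13   0.484 -0.003] z 0.1211 tray xy [-0.0128  0.0001] 0.014496014735463662 154.61172176990658
(array([-0.0022,  0.0001, -0.0009]), array([-0.0033,  0.0048, -0.0021]))
[[ 0.62  -0.28   0.733]
 [-0.183 -0.96  -0.211]
 [ 0.763 -0.004 -0.646]] [-1.135  0.432  2.326  1.94   0.665 -1.091]
```

jog_arm(commands=[[[0,0,0],[-0.006,0,0.009],-1],[[0,0,0],[-0.011,0,0.016],-1],[[0,0,0],[-0.014,0,0.0205],-1],[[0,0,0],[-0.016,0,0.0235],-1],[[0,0,0],[-0.016,0,0.0235],-1]])

```text
time_s: 12.55
tool_pos: [0.4472, -0.3582, 0.0954]
tool_rot: [0.899, -0.128, 0.416, 0.057]
contact_force: [0.3, -1.0, -0.5]
grip_width: 0.014
finger_force: 154.6
```

```bash
python3 st.py; python3 -c "
from h import *
s=readout.read_state(); print(np.round(s['joints'],3))"
```

```text
12.55 F [ 0.35 -0.97 -0.51] M [ 0.186  0.441 -0.017] z 0.0954 tray xy [-0.0018 -0.0025] 0.013954455530058807 154.61165943037486
[-1.116  0.508  2.327  2.043  0.69  -1.204]
```

jog_arm(commands=[[[0,0,0],[-0.0015,0.0015,0.0013],-1],[[0,0,0],[-0.003,0.0015,0.0026],-1],[[0,0,0],[-0.003,0.0015,0.0026],-1]])

```text
time_s: 12.85
tool_pos: [0.4467, -0.3601, 0.0915]
tool_rot: [0.899, -0.129, 0.416, 0.057]
contact_force: [0.7, 0.6, -1.7]
grip_width: 0.0142
finger_force: 154.6
```

```bash
python3 st.py; python3 ang.py
```

```text
12.85 F [ 0.73  0.63 -1.68] M [ 0.133  0.521 -0.095] z 0.0915 tray xy [-0.0018 -0.0045] 0.01419531886987405 154.61127519170986
258 223
=-*#%%%%%%%%%%%%%%%%#-.                                         
==#%%%%%%%%%%%%%%%%%%%+.                                        
=*%%%%%%%%%%%%%%%%%%%%%+                                        
+%%@%%%%%%%%%%%%%%#%%%%#.                                       
#%%%%%%%%%%%%%%%%##%%%%@+:.                                     
%%@%%%%%%%%%%%%%%%%%%%%%%@+.                                    
%%#%%%%%%%%%%%%%%%%%%%%%%%@+         ...                        
%%#%%%%%%%%%%%%%%%%%%%%%%%%+:.   ..::++-                        
%%%%%%%%%%%%%%%%%%%%%%%%%%%+#+::-=+****+.                       
%%%%@%%%%%%%%%%%%%#%%%%%@%%%%#**********+          . ..         
%%%%@%%%%%%%%%%%%##%%%%%%%%%%##*********#      ....==++.        
@@@%%%%%%@@%%%%%###%%%@%%%%%%%%#+*##*##%#   ...-==+****=        
%@%@@@%@@@@@%%%**#*##%%%%##%%%%%+=+#%%%%=  .==++******#*-.      
@@@@@@@**.+%@%%***++*##%%*#%%%%@*===+##+--=++*********##+:.     
--##**:..  -#@@@#*+++**####%%%%%#*+====+=************##
[... 1426 characters left out ...]
+++++++++++++
##*#********#*#*##***++*++++++===--=++++*++*+*+++++++++++++++=++
##*****###**##********+*++++*==-++++*+*+*+++++++++++++++++++++:.
###*#***#*************+*+*+*-=+++*++++++++++++++++++++++*+=:.   
####=***********************++**+*++++++*++++++++++=+*+=:       
####++#***********##*******+**++++++++++++++++++++*++:          
####*-+******#*#*=-********+++++++*++++++++++=+*+::             
###*#*-*****#+=-+++********+++++++++++++++++*++:                
###*##++*#*--=*++**+*******++++++++++++=+++-:                   
+**#*#*-=-++++**++++*******+++++++++=++++:                      
=*#***#+*++****+++++*****++++++++++++-:                         
=+##******++**++++++**+*+*++++=*++-.
```

jog_arm(commands=[[[0,0,0],[-0.0015,-0.004,0.0013],-1],[[0,0,0],[-0.0015,-0.004,0.0013],-1],[[0,0,0],[-0.0015,-0.004,0.0013],-0.4],[[0,0,0],[-0.0015,-0.004,0.0013],0.2],[[0,0,0],[-0.0015,-0.004,0.0013],1],[[0,0,0],[-0.0015,-0.004,0.0013],1],[[0,0,0],[-0.0015,-0.004,0.0013],1],[[0,0,0],[-0.0015,-0.004,0.0013],1]], force=60)

```text
time_s: 13.7
tool_pos: [0.4492, -0.3581, 0.0905]
tool_rot: [0.899, -0.128, 0.415, 0.056]
contact_force: [-0.0, -1.4, -0.0]
grip_width: 0.0855
finger_force: 0.0
```

```bash
python3 st.py; python3 ang.py | head -45
```

```text
13.7 F [-0.02 -1.45 -0.04] M [ 0.062  0.338 -0.032] z 0.0905 tray xy [ 0.0001 -0.0019] 0.08545554658023966 0.0
258 222
#-+#%%%%%%%%%%%#@@%=+:.                                         
+-*%%%%%%%%%%%%#@%@#@%+:.                                       
==#%%%%%%%%%%%%%%%%%@@@%*-.                                     
=#%%%%%%%%%%%%%%%%#%%%%@@%*:                                    
*%%@%%%%%%%%%%%%%#%%%%%%%%@%                                    
%@%%%%%%%%%%%%%%%%%%%%%@@@@=                                    
%%%%%%%%%%%%%%%@%%####%%%@*                                     
%%#%%%%%%%%%%%%%%%%%#%%%%#.                                     
%%#%%%%%%%%%%%%%#%%%%%%%%*                                      
%%%%@%%%%%%%%%%%#%%%%%%%%#:                                     
%@%%%%%%%%%%%%%%%%%%%%%%%%#=.                      . ..         
%%%%%%%%%%%%%%%%%##%%%@#.*%@*.                 ....==++.        
@%%@%%%%@%%%%%%%**#%%@#. :#%%-     ..       ...--=+****=        
%@@%@%@@@+#%@%%#***##%*. -#%%:  .::+=.   . .===+******#*-       
#@@@@@+*:..+%@%%****#%#+-#%%%+:-=+****. .==++**********#*:.     
..-=.:
[... 1165 characters left out ...]
*****#****###****#%#%+....==+++++++=-===========--=++++*+++++++
***#**##*#***#*****###-====++++++++++:-=====+=:-++++*+++++++++++
***#***###******+*****++++++++++*+:::.:-=+=--++++***++++++++++++
*#***##***#***#*+*****++++++++++::....==+-++++*+**++++++++++++++
#*##***#***********+***++++*::::...=-+*+*+++*+++*+++++++++++++++
##**##**#***#********+**+=::....==+******++*++++++++++++++++++++
##*#**********#*****+*+**+..--==********++++++++++++++++++=++=:.
###***##**#****#*****++++*=+++*******+++++++++++++++++++*+=:.   
####=****************+***********++**++++++++++++++=+*+=:       
####++*#***********#*************++++++++++++++++++++:          
####*-+**************************++++++++++++=+*+::
```

The ASCII view shows a vertical post at columns 17–23, so the scoop now stands level and free. I'll straighten up, rise, and look.

jog_arm(commands=[[[0,-0.1,0],[0.012,0,-0.01],1],[[0,-0.24,0],[0.023,0,-0.02],1],[[0,-0.38,0],[0.034,0,-0.029],1],[[0,-0.52,0],[0.046,0,-0.039],1],[[0,-0.66,0],[0.046,0,-0.039],1],[[0,-0.8,0],[0.046,0,-0.039],1],[[0,-0.873,0],[0.046,0,-0.039],1],[[0,-0.873,0],[0.046,0,-0.039],1]])

```text
time_s: 14.55
tool_pos: [0.452, -0.3526, 0.1487]
tool_rot: [0.972, -0.118, 0.204, -0.018]
contact_force: [0.9, 1.1, -0.3]
grip_width: 0.0853
finger_force: 0.0
```

```bash
python3 st.py
python3 - <<'E'
from h import *
c=read_camera("side"); g=cv2.cvtColor(c["image"],cv2.COLOR_BGR2GRAY)
x,y=255,225
ch=" .:-=+*#%@"[::-1]
for r in g[y:y+58,x:x+75]: print("".join(ch[min(9,int(v)//16)] for v in r))
ct=read_camera("top"); np.save("top.npy",ct["image"]); np.save("side.npy",c["image"])
hsv=cv2.cvtColor(ct["image"],cv2.COLOR_BGR2HSV); m=((hsv[...,0]<14)&(hsv[...,1]>140)&(hsv[...,2]>80)).astype(np.uint8); m[:,:320]=0;m[:,390:]=0;m[:186]=0;m[280:]=0
n,l,s,ce=cv2.connectedComponentsWithStats(m); th=np.radians(-16.3)
for i in range(1,n): print(s[i,4],ce[i].round(1),((at_z(ct,ce[i],.015)[0,:2]-[.4497,-.3563])@np.array([[np.cos(th),-np.sin(th)],[np.sin(th),np.cos(th)]])).round(3))
for l in ("scoop_grip","scoop_bowl"):
  for k in (c,ct):
    for r in spotter.search_frame(l,k)[:2]: print(l,np.round(r["position"],3),round(r["p"],2),proj(k,r["position"]).round()[0])
E
```

```text
14.55 F [ 0.89  1.11 -0.3 ] M [0.031 0.204 0.008] z 0.1487 tray xy [0.0012 0.0042] 0.08532186576206233 0.0
                                     .%@%%###%#:                           
                                      -#%%##%%#                            
                                       +%%%%%%#:                           
                                       -*#%%%%@+                           
                                        ++%%%@*.                           
                                        -=#@@+                             
                                         -+*-                              
                                          .                                
                                                      --+=                 
                                                  :--=+***-                
                                     .==       --==+*+++***:               
                                 .-=++**+   --=+*+++++++***+.              
                              .-+%%%*#++++-=+*++++++++++****=:             
     
[... 3015 characters left out ...]
                   
          =+::                                                             
                                                                           
                                                                           
                                                                           
                                                                           
68 [352.5 204.5] [0.079 0.018]
34 [360.6 202.8] [ 0.091 -0.005]
69 [367.9 208.5] [ 0.08  -0.031]
scoop_grip [ 0.43  -0.357  0.029] 0.93 [285. 255.]
scoop_grip [ 0.45  -0.349  0.012] 0.57 [349. 230.]
scoop_bowl [ 0.428 -0.354  0.024] 0.88 [284. 256.]
scoop_bowl [ 0.45  -0.347  0.016] 0.54 [349. 230.]
```

```bash
cat > bar.py <<'E'
from h import *
from scipy.optimize import minimize
c=read_camera("side"); g=cv2.cvtColor(c["image"],cv2.COLOR_BGR2GRAY).astype(np.float32)
x0,y0=270,234; g=cv2.resize(g[y0:258,x0:299],None,fx=6,fy=6,interpolation=cv2.INTER_CUBIC); m=g<49
bx=lambda xa,xb,za,zb:np.array([(x,y,z) for x in(xa,xb) for y in(-.008,.008) for z in(za,zb)])
def cost(v):
    q=np.zeros(m.shape,np.uint8)
    for b in (bx(-.032,.032,.078,.094),bx(-.032,-.022,.042,.094)):
        h=cv2.convexHull(((proj(c,place(v[:2],v[2],b))+.5-[x0,y0])*6).astype(np.float32)); cv2.fillPoly(q,[h.round().astype(int)],1)
    return ((q>0)^m).sum()/m.sum()
best=None
for dx in (-.015,0,.015):
  for a in (-.4,-.28,-.16):
    i=np.array([.438+dx,-.352,a]); r=minimize(cost,i,method="Nelder-Mead",options=dict(initial_simplex=[i,i+[.008,0,0],i+[0,.008,0],i+[0,0,.08]]))
    if best is None or r.fun<best.fun: best=r
v=best.x; th=np.radians(-16.3); d=v[:2]-[.4497,-.3563]
print(v.round(4),np.degrees(v[2]).round(1),round(best.fun,3),"tray",(d@np.array([[np.cos(th),-np.sin(th)],[np.sin(th),np.cos(th)]])).round(4))
E
python3 bar.py; python3 tgt.py -.015 0 .15 0 -16.3
```

```text
[ 0.4295 -0.3566 -0.2765] -15.8 0.432 tray [-0.0193 -0.006 ]
(array([-0.0137,  0.0048, -0.0095]), array([-0.0984, -0.4045,  0.0438]))
```

```bash
python3 tgt.py -.021 -.004 .15 0 -16
```

```text
(array([-0.0193,  0.0084, -0.0123]), array([-0.0973, -0.4047,  0.0387]))
```

jog_arm(commands=[[[-0.05,-0.14,0.02],[-0.019,0.008,-0.012],1],[[-0.097,-0.28,0.039],[-0.019,0.008,-0.012],1],[[-0.097,-0.405,0.039],[-0.019,0.008,-0.012],1],[[-0.097,-0.405,0.039],[-0.019,0.008,-0.012],1],[[-0.097,-0.405,0.039],[-0.019,0.008,-0.012],1]])

```text
time_s: 15.4
tool_pos: [0.43, -0.3545, 0.1498]
tool_rot: [0.99, -0.138, 0.001, -0.0]
contact_force: [-0.6, 0.1, 0.1]
grip_width: 0.0854
finger_force: 0.0
```

```bash
python3 st.py; python3 tgt.py -.021 -.004 .084 0 -16; python3 bar.py
```

```text
15.4 F [-0.6   0.12  0.11] M [-0.059 -0.006 -0.006] z 0.1498 tray xy [-0.0194 -0.0038] 0.08539110295931178 0.0
(array([-0.0017,  0.0002,  0.0658]), array([-0.0002, -0.0012,  0.0015]))
[ 0.4296 -0.3567 -0.2995] -17.2 0.5 tray [-0.0192 -0.0061]
```

jog_arm(commands=[[[0,-0.001,0],[0,0.001,0.03],1],[[0,-0.001,0],[0,0.001,0.055],1],[[0,-0.001,0],[0,0.001,0.066],1],[[0,-0.001,0],[0,0.001,0.066],0.2],[[0,-0.001,0],[0,0.001,0.066],-0.4],[[0,-0.001,0],[0,0.001,0.066],-1],[[0,-0.001,0],[0,0.001,0.066],-1],[[0,-0.001,0],[0,0.001,0.066],-1]], force=120)

```text
time_s: 16.25
tool_pos: [0.4303, -0.3574, 0.0865]
tool_rot: [0.99, -0.139, 0.001, 0.002]
contact_force: [-1.1, 2.3, 8.4]
grip_width: 0.0134
finger_force: 113.1
```

jog_arm(commands=[[[0,0,0],[0,0,0],-1],[[0,0,0],[0,0,0],-1],[[0,0,0],[0,0,-0.0005],-1]])

```text
time_s: 16.55
tool_pos: [0.4303, -0.3574, 0.0865]
tool_rot: [0.99, -0.139, 0.001, 0.002]
contact_force: [0.6, 0.4, 0.8]
grip_width: 0.0133
finger_force: 117.2
```

```bash
python3 st.py; python3 ang.py
```

```text
16.55 F [0.63 0.39 0.84] M [-0.075 -0.031 -0.058] z 0.0865 tray xy [-0.0184 -0.0065] 0.013341017230017849 117.21574187278748
253 225
                        #@%%%%%%%@@%@%%%+++                     
                        +%@@%%%%%%@%%%@%*++=                    
                        .++%%%@%%%%%@@%%#+++.                   
                          -%%%@%%@%@@@%%#*++-::.                
 .                        -%%%@%%%@@%%%###+++*#+.               
.=.....                   =%@@@%%%%%@%*##%++++%%=               
=======..........         .#@%%@%%%@+%*#%%#+++%%=               
=================......... -##%%%%%+ *@%%#%***%@:       . ..    
==========================.:*#%@@%@+.#@%%%%##%@-    ....==++.   
============================*%%%%%%%@@%@%@%%%@+  . .-==+****=   
============================*%%@%%%@@@@@%@%%@+: .===+******#*-  
....========================#@@@@%%%%@@@%%@@#--=++*********##*:.
    ..........==============#@@%@%@@%@%%%%@%#=+***********####+-
              ...==========+#%%#*%%%%@%%%%%%#*************#####+
                 ======++++####*+#@%@@%%%%%%*************
[... 1422 characters left out ...]
+++++++++++++++
 +*####*-==============**+++*+==--+++********++++*+++++++++++*++
  -*##*#+===============*++++--=+++*++*******+++++++++++++*+=:  
  .*#####+==============++=-++++***+++****+*++++++++++++++:     
   +*####*-===========--=++++***+++++++*+*+*++++++=+*+-:        
    +****#*-=====+=--=+++*+*+*+++++++++*++++++++**++:           
    .*###*#+==+=--=++**++*++++++++++++++++++=+++-:              
     +***##*-=-=+++*+*+**++++++++++++++++++++=:                 
      =#***#+*++**++++++++++++++++++++++++-:                    
      -*#*****++++++++++++++++++++++*++:.                       
       ++*****+++++++++++++++++++*++-.                          
        =*****++++++++++++++++#+=-
```

jog_arm(commands=[[[0,0,0],[0.004,-0.002,0],-1],[[0,0,0],[0.01,-0.004,0],-1],[[0,0,0],[0.018,-0.0055,0],-1],[[0,0,0],[0.026,-0.0055,0],-1],[[0,0,0],[0.034,-0.0055,0],-1],[[0,0,0],[0.042,-0.0055,0],-1],[[0,0,0],[0.048,-0.0055,0],-1],[[0,0,0],[0.052,-0.0055,0],-1]])

```text
time_s: 17.4
tool_pos: [0.4814, -0.3661, 0.0865]
tool_rot: [0.99, -0.139, -0.0, 0.002]
contact_force: [-2.7, -0.2, 8.6]
grip_width: 0.0135
finger_force: 117.9
```

```bash
python3 st.py
```

```text
17.4 F [-2.69 -0.25  8.62] M [ 0.073  0.355 -0.019] z 0.0865 tray xy [ 0.0332 -0.0005] 0.013514435281378235 117.90225863456726
```

jog_arm(commands=[[[0,0,0],[0.002,0,-0.001],-1],[[0,0,0],[0.006,0,-0.002],-1],[[0,0,0],[0.01,0,-0.002],-1],[[0,0,0],[0.014,0,-0.002],-1],[[0,0,0],[0.014,0,-0.002],-1]])

```text
time_s: 17.9
tool_pos: [0.4952, -0.37, 0.0874]
tool_rot: [0.99, -0.139, -0.0, 0.001]
contact_force: [0.4, -0.3, -2.6]
grip_width: 0.0136
finger_force: 117.2
```

```bash
python3 st.py;  cat > balls.py <<'E'
from h import *
th=np.radians(-16.3)
for n in ("top","side"):
    c=read_camera(n); hsv=cv2.cvtColor(c["image"],cv2.COLOR_BGR2HSV); m=((hsv[...,0]<14)&(hsv[...,1]>130)&(hsv[...,2]>70)).astype(np.uint8)
    x,y=proj(c,[.52,-.38,.02])[0].astype(int); q=m*0; q[y-30:y+45,x-40:x+30]=m[y-30:y+45,x-40:x+30]
    yy,xx=np.nonzero(q); P=at_z(c,np.c_[xx,yy],.015); t=(P[:,:2]-[.4497,-.3563])@np.array([[np.cos(th),-np.sin(th)],[np.sin(th),np.cos(th)]])
    H,a,b=np.histogram2d(t[:,0],t[:,1],bins=[np.arange(.03,.115,.005),np.arange(-.05,.051,.005)])
    print(n,"rows x from .110 down to .03; cols y .05..-.05")
    for i in range(len(a)-2,-1,-1): print("%.3f "%a[i]+" ".join("%2d"%v for v in H[i][::-1]))
E
python3 balls.py
```

```text
17.9 F [ 0.37 -0.34 -2.59] M [ 0.004 -0.032  0.012] z 0.0874 tray xy [ 0.0475 -0.0004] 0.013581659651289575 117.23624467849731
top rows x from .110 down to .03; cols y .05..-.05
0.105  0  0  0  0  0  0  0  0  0  0  0  0  0  0  0  0  0  0  0  0
0.100  0  0  0  0  0  0  1  0  0  0  0  1  0  0  0  0  0  0  0  0
0.095  0  0  0  0  0  3  2  3  0  0  4  1  3  0  0  0  0  0  0  0
0.090  0  0  0  0  2  3  2  3  0  3  1  4  1  1  0  0  0  0  0  0
0.085  0  0  0  0  1  2  3  2  1  1  4  2  2  0  0  0  0  0  0  0
0.080  0  0  0  0  0  2  1  1  0  1  2  2  0  0  0  0  0  0  0  0
0.075  0  0  0  0  0  0  0  0  0  0  0  0  0  0  0  0  0  0  0  0
0.070  0  0  0  0  0  0  0  0  0  0  0  0  0  0  0  0  0  0  0  0
0.065  0  0  0  0  0  0  0  0  0  0  0  0  0  0  0  0  0  0  0  0
0.060  0  0  0  0  0  0  0  0  0  0  0  0  0  0  0  0  0  0  0  0
0.055  0  0  0  0  0  0  0  0  0  0  0  0  0  0  0  0  0  0  0  0
0.050  0  0  0  0  0  0  0  0  0  0  0  0  0  0  0  0  0  0  0  0
0.045  0  0  0  0  0  0  0  0  0  0  0  0  0  0  0  0  0  0  0  0
0.040  0  0  0  0  0  0  0  0  0  0  0  0  0  0  0  0  0  0  0  
[... 541 characters left out ...]
1  1  1  1  2  2  0  1  0  0  0  0  0  0
0.075  0  0  0  1  2  2  0  0  0  0  2  2  2  0  0  0  0  0  0  0
0.070  0  0  2  1  1  2  1  0  0  0  1  2  1  2  0  0  0  0  0  0
0.065  0  0  0  2  2  1  2  1  0  0  0  1  2  0  0  0  0  0  0  0
0.060  0  0  1  1  2  1  1  1  0  0  0  1  1  2  0  0  0  0  0  0
0.055  0  0  0  0  1  1  2  0  0  0  0  0  0  0  0  0  0  0  0  0
0.050  0  0  0  0  0  0  0  0  0  0  0  0  0  0  0  0  0  0  0  0
0.045  0  0  0  0  0  0  0  0  0  0  0  0  0  0  0  0  0  0  0  0
0.040  0  0  0  0  0  0  0  0  0  0  0  0  0  0  0  0  0  0  0  0
0.035  0  0  0  0  0  0  0  0  0  0  0  0  0  0  0  0  0  0  0  0
0.030  0  0  0  0  0  0  0  0  0  0  0  0  0  0  0  0  0  0  0  0
```

jog_arm(commands=[[[0,0,0],[0.003,0,0.0008],-1],[[0,0,0],[0.006,0,0.0008],-1],[[0,0,0],[0.008,0,0.0008],-1],[[0,0,0],[0.008,0,0.0008],-1]])

```text
time_s: 18.4
tool_pos: [0.5024, -0.3721, 0.0868]
tool_rot: [0.99, -0.139, -0.0, 0.001]
contact_force: [-0.4, -0.5, -2.0]
grip_width: 0.0134
finger_force: 117.2
```

```bash
python3 st.py; python3 balls.py | tail -17 | head -13
```

```text
18.4 F [-0.41 -0.48 -2.03] M [ 0.008  0.134 -0.009] z 0.0868 tray xy [ 0.055  -0.0004] 0.013406188998017729 117.23549008369446
side rows x from .110 down to .03; cols y .05..-.05
0.105  0  0  0  0  0  0  0  0  0  0  0  0  0  0  0  0  0  0  0  0
0.100  0  0  0  0  1  0  0  1  1  0  0  0  0  1  0  0  0  0  0  0
0.095  0  0  1  2  0  2  1  1  2  2  1  0  0  2  0  0  0  0  0  0
0.090  0  0  2  2  2  1  2  2  2  1  2  1  1  1  0  0  0  0  0  0
0.085  0  0  0  2  1  2  1  1  2  2  2  2  0  1  0  0  0  0  0  0
0.080  0  0  0  1  2  2  1  1  1  1  2  2  1  1  0  0  0  0  0  0
0.075  0  0  0  1  2  2  2  0  0  0  2  2  2  2  0  0  0  0  0  0
0.070  0  0  2  1  1  2  1  0  0  0  2  2  1  2  0  0  0  0  0  0
0.065  0  0  0  2  2  1  2  1  0  0  0  1  2  1  0  0  0  0  0  0
0.060  0  0  0  1  2  1  1  1  0  0  0  1  0  1  0  0  0  0  0  0
0.055  0  0  0  0  1  1  2  0  0  0  0  0  0  0  0  0  0  0  0  0
0.050  0  0  0  0  0  0  0  0  0  0  0  0  0  0  0  0  0  0  0  0
```

jog_arm(commands=[[[0,0,0],[0.0015,0,0],-1],[[0,0,0],[0.003,0,0],-1],[[0,0,0],[0.003,0,0],-1]])

```text
time_s: 18.8
tool_pos: [0.5056, -0.373, 0.087]
tool_rot: [0.99, -0.139, 0.0, 0.001]
contact_force: [-0.4, 1.0, -1.8]
grip_width: 0.0135
finger_force: 117.2
```

```bash
python3 st.py; python3 balls.py | tail -17 | head -13
```

```text
18.8 F [-0.42  1.   -1.78] M [ 0.011 -0.049 -0.057] z 0.087 tray xy [ 0.0583 -0.0004] 0.013472306859635307 117.22649216651917
side rows x from .110 down to .03; cols y .05..-.05
0.105  0  0  0  0  0  0  0  0  0  0  0  0  0  0  0  0  0  0  0  0
0.100  0  0  0  1  1  1  0  1  1  0  0  0  1  1  0  0  0  0  0  0
0.095  0  0  1  2  0  2  2  1  2  2  1  0  2  2  0  0  0  0  0  0
0.090  0  0  2  2  2  1  2  2  2  1  2  2  1  0  0  0  0  0  0  0
0.085  0  0  0  2  1  2  1  1  2  2  2  2  2  1  0  0  0  0  0  0
0.080  0  0  0  1  2  2  1  1  1  1  2  2  0  1  0  0  0  0  0  0
0.075  0  0  0  1  2  2  1  0  0  1  2  2  2  0  0  0  0  0  0  0
0.070  0  0  2  1  1  2  1  0  0  1  2  2  1  2  0  0  0  0  0  0
0.065  0  0  0  2  2  1  2  1  0  1  1  1  2  1  0  0  0  0  0  0
0.060  0  0  0  0  2  1  1  1  0  0  1  2  1  2  0  0  0  0  0  0
0.055  0  0  0  0  0  1  1  0  0  0  0  0  0  0  0  0  0  0  0  0
0.050  0  0  0  0  0  0  0  0  0  0  0  0  0  0  0  0  0  0  0  0
```

```bash
python3 ang.py|tail -42
python3 - <<'E'
from h import *
# predicted px of key scoop points for level scoop, in ang.py crop coords
c=read_camera("side"); p=np.array(readout.read_state()["tool_pos"]); x,y=proj(c,[p[0],p[1],.06])[0].astype(int)
for dx in (-.005,0,.005):
    P=np.array([(-.032,-.008,.094),(-.032,-.008,.045),(-.027,-.037,.004),(.037,-.037,.006),(-.027,.037,.04),(-.027,-.037,.04),(.021,-.037,.030)])+[dx,0,0]
    print(dx,(proj(c,place(p[:2],np.radians(-16),P))-[x-32,y-22]).round(1).tolist())
E
```

```text
.@@%@@@%%%+%%#@%##*+*%#:              
...                        *%%%%@%%- #%%%@#%#*#%+               
===..........:.... ..      :*#@@@%%-:#@@@@%%#%%=                
=====+++========+=.=+:...:.:*%@@@@%@@@@%@@%%%%=                 
===========================+#@@@%@%@@@%%@@%@%=                  
===========================+#@%@%%%%@%%%@@@@*                   
===========================+#@%#%%%%@%%%%%@*.                   
+.======+====+=============+%%%*+#%%@%@%%%%=                    
. .............========++++#%#%*=#@%%%@%%%#=                    
               ========#*%%%%%#*+%%@%@%#%%#:                    
               ========#****###*=%%%%%%#=+.                     
               ========#%***###*=%%%%%%+ .                      
               .=======#%#*###%+=@%%%@#+.                       
               .=====++%%#####%+=@%%%%#*=.                      
               .=+++***%#######+=@%%#%###+.                     
              ..+*****#%%###***+=*%*######+.                    
          ..:=+********%%###+++++*#*#######-                    
       ..:++#********
[... 1215 characters left out ...]
=================+=-=++++**+*++++++++++++++++++++=.            
================--=+++*****++*++*++++++++++++++=-.              
===========+=--++++****++++++++++++++++++++*+:.                 
========*=--+++*****+*+++++++++++++++++*++:.                    
=====+=-=++++**+*+++++++++++++++++++*+=:                        
==+===++++***+*++++++++++++++++++**+:                           
-0.005 [[23.3, 18.3], [22.4, 30.8], [27.7, 46.2], [45.8, 39.7], [16.8, 22.9], [28.4, 37.3], [41.9, 35.4]]
0 [[24.8, 17.8], [23.8, 30.3], [29.1, 45.7], [47.2, 39.3], [18.2, 22.4], [29.9, 36.9], [43.4, 34.9]]
0.005 [[26.2, 17.4], [25.3, 29.8], [30.5, 45.2], [48.6, 38.8], [19.6, 22.0], [31.3, 36.4], [44.8, 34.4]]
```

The post is still upright, and its column shows the bar sits about 5 mm behind the TCP, so the lip is at about 0.090. I'll advance another 5 mm.

jog_arm(commands=[[[0,0,0],[0.0015,0,0],-1],[[0,0,0],[0.003,0,0],-1],[[0,0,0],[0.0045,0,0],-1],[[0,0,0],[0.005,0,0],-1],[[0,0,0],[0.005,0,0],-1]])

```text
time_s: 19.5
tool_pos: [0.5079, -0.3734, 0.0871]
tool_rot: [0.99, -0.139, -0.002, 0.001]
contact_force: [-5.9, 2.1, 4.2]
grip_width: 0.0132
finger_force: 118.3
```

```bash
python3 st.py; python3 balls.py | tail -17 | head -13;python3 ang.py|sed -n 16,32p
```

```text
19.5 F [-5.92  2.11  4.21] M [ 0.216  1.218 -0.167] z 0.0871 tray xy [ 0.0607 -0.0001] 0.013215294297801796 118.2585883140564
side rows x from .110 down to .03; cols y .05..-.05
0.105  0  0  0  0  0  0  0  0  0  0  0  0  0  0  0  0  0  0  0  0
0.100  0  0  0  0  1  1  0  1  1  0  0  0  1  1  0  0  0  0  0  0
0.095  0  0  1  2  0  2  2  1  2  2  1  0  2  2  0  0  0  0  0  0
0.090  0  0  2  2  2  1  2  2  2  1  2  2  1  0  0  0  0  0  0  0
0.085  0  0  0  2  1  2  1  1  2  2  2  2  2  1  0  0  0  0  0  0
0.080  0  0  0  1  2  2  1  1  1  1  2  2  0  1  0  0  0  0  0  0
0.075  0  0  0  1  2  2  1  0  0  1  2  2  2  0  0  0  0  0  0  0
0.070  0  0  2  1  1  2  1  0  1  1  2  2  1  2  0  0  0  0  0  0
0.065  0  0  0  2  2  1  2  1  0  1  1  1  2  0  0  0  0  0  0  0
0.060  0  0  0  0  2  1  1  1  0  0  1  2  1  2  0  0  0  0  0  0
0.055  0  0  0  0  0  1  1  0  0  0  0  0  0  0  0  0  0  0  0  0
0.050  0  0  0  0  0  0  0  0  0  0  0  0  0  0  0  0  0  0  0  0
.....=+======+===========+++*%%%++@%%%@%%%%#.                   
     ...........=======++*##%%%%+=@%@@@%%%%*                    

[... 260 characters left out ...]
                .===+++#%%###%#*=#@%@%%#+.                      
                 +++***#%%####**=#@%#%###+.                     
              .::******#%%##**++=+#*######+                     
          ..:=+********#%###*+++++#*######*-                    
       ..:++*#*********#%###*++++*#****####*:                   
   ..::++************++#%###*++*+****+*#####+.                  
. .-=******************%%###*******++++*####*-.                 
===+*******************%%###**++*#*+++**#####+-.                
+**********************%%###*+++***++****#####+-.               
***********************%%###*+++********+-=####+-               
*********************+*#%###*+++**++****+-=*###*+.
```

F and M rose, so the lip is at the wall with the balls above the floor plate. I'll back off 2 mm and tilt the mouth up while lifting.

jog_arm(commands=[[[0,0,0],[-0.002,0,-0.0005],-1],[[0,0.044,0],[-0.006,0,-0.003],-1],[[0,0.087,0],[-0.01,0,-0.005],-1],[[0,0.131,0],[-0.0135,0,-0.007],-1],[[0,0.175,0],[-0.017,0,-0.009],-1],[[0,0.218,0],[-0.0205,0,-0.011],-1],[[0,0.262,0],[-0.024,0,-0.013],-1],[[0,0.262,0],[-0.024,0,-0.014],-1]])

```text
time_s: 20.45
tool_pos: [0.4855, -0.3668, 0.1006]
tool_rot: [0.982, -0.139, 0.129, 0.019]
contact_force: [-0.0, 0.5, -2.0]
grip_width: 0.0136
finger_force: 117.6
```

```bash
python3 st.py; python3 balls.py | tail -17; python3 ang.py
```

```text
20.45 F [-0.01  0.45 -2.03] M [ 0.047  0.261 -0.029] z 0.1006 tray xy [0.0373 0.    ] 0.01357450579669245 117.56231904029846
side rows x from .110 down to .03; cols y .05..-.05
0.105  0  0  0  0  0  0  0  0  0  0  0  0  0  0  0  0  0  0  0  0
0.100  0  0  0  0  0  0  0  0  0  0  0  0  0  0  0  0  0  0  0  0
0.095  0  0  0  0  0  0  0  0  0  0  0  0  0  0  0  0  0  0  0  0
0.090  0  0  0  0  0  0  0  0  0  0  0  0  0  0  0  0  0  0  0  0
0.085  1  1  0  0  0  0  0  0  0  1  0  0  0  0  0  0  0  0  0  0
0.080  2  1  1  2  2  1  0  0  1  1  0  0  0  0  0  0  0  0  0  0
0.075  2  1  2  1  2  2  2  2  2  1  0  0  0  0  0  0  0  0  0  0
0.070  2  2  2  1  1  2  1  2  2  1  1  0  0  0  0  0  0  0  0  0
0.065  0  1  2  1  2  1  2  2  1  2  0  0  0  0  0  0  0  0  0  0
0.060  1  2  2  1  0  1  1  2  1  2  1  0  0  0  0  0  0  0  0  0
0.055  1  1  1  2  1  0  2  1  2  2  2  0  0  0  0  0  0  0  0  0
0.050  0  0  0  0  2  0  0  2  1  1  1  1  0  0  0  0  0  0  0  0
0.045  0  0  0  0  0  0  0  0  0  0  0  0  0  0  0  0  0  0  0  0
0.040  0  0  0  0  0  0  0  0  0  0  0  0  0  0  0  0  0  0  0  0
[... 2536 characters left out ...]
++=.     
***#*#*****#******#*****************+=--=++++*+++++++++++:      
*#***#==*****####****************#+--++++*+*+*++++++++++*:      
#*#*#*++***#*#==+***###*******#+--++++*++++++++++++++++++:      
***********#*#*===========**+-=+++++*++++*+++++++++++++++-      
*#*#**#*******#=============++++*+++++++++++++++++++++++=.      
===*###*#*#**#*-======--=+++++**+++++++++++++++++++++=:.        
=================+=--++++++++*++++++++++++++++++++=:            
============-=*=--=+++*++*+++++++++++++++++++*++:.              
===========+=--=+++*++*+++++++++++++++++=+*+=:                  
==========--++++*++++++++++++++++++++=+*++:                     
======--=++++**+++++++++++++++++++=+*+-:
```

All the orange is clustered in the tilted bowl and the tray end is clear. Lift.

jog_arm(commands=[[[0,0,0],[0.003,0,-0.01],-1],[[0,0,0],[0.007,0,-0.027],-1],[[0,0,0],[0.013,0,-0.048],-1],[[0,0,0],[0.019,0,-0.07],-1],[[0,0,0],[0.025,0,-0.093],-1],[[0,0,0],[0.029,0,-0.108],-1],[[0,0,0],[0.031,0,-0.116],-1],[[0,0,0],[0.031,0,-0.116],-1]])

```text
time_s: 21.4
tool_pos: [0.4882, -0.3681, 0.2231]
tool_rot: [0.982, -0.138, 0.131, 0.021]
contact_force: [0.2, 0.1, -1.9]
grip_width: 0.0133
finger_force: 117.5
```

```bash
python3 st.py
python3 - <<'E'
from h import *
s=readout.read_state(); p=np.array(s["tool_pos"]); print(np.round(s["joints"],2))
for n in ("top","side"):
    c=read_camera(n); hsv=cv2.cvtColor(c["image"],cv2.COLOR_BGR2HSV); m=((hsv[...,0]<14)&(hsv[...,1]>130)&(hsv[...,2]>70)).astype(np.uint8)
    x,y=proj(c,p-[0,0,.06])[0].astype(int); q=m*0; q[y-50:y+60,x-50:x+50]=m[y-50:y+60,x-50:x+50]
    k,l,st,ce=cv2.connectedComponentsWithStats(q); print(n,st[1:].tolist(),proj(c,p-[0,0,.07]))
    if n=="side":
        a=q[y-25:y+30,x-25:x+30]
        for r in a[a.any(1)]: print("".join(".#"[v] for v in r))
# case target
for l in ("ball0_center",): print([ (np.round(r["position"],3),round(r["p"],2)) for r in spotter.search_frame(l,c)])
E
```

```text
21.4 F [ 0.2   0.08 -1.87] M [ 0.094  0.15  -0.024] z 0.2231 tray xy [ 0.0402 -0.0005] 0.013336207843540048 117.53728866577148
[-0.79  0.27  1.66  0.15  0.98  0.99]
top [[360, 202, 9, 12, 54], [369, 206, 8, 6, 36], [384, 210, 2, 4, 5]] [[368.66364827 217.25511116]]
side [[302, 206, 15, 15, 107]] [[303.69484503 216.40785027]]
...........................#####.......................
...........................######......................
...........................######......................
...........................######......................
........................#########......................
........................###########....................
.........................###.######....................
.........................##..#######...................
.........................##..#######...................
.............................##########................
............................##########.................
............................########...................
.............................####......................
..............................###......................
..............................##.......................
[]
```

The side view shows a ball cluster up in the scoop, and the weight rose by about 0.5 N, which suggests five balls. Next is carrying it smoothly round to the case.

```bash
cat > carry.py <<'E'
from h import *; import sys
# shared: carry rows from current pose; fractions
CT,CY=np.array([.4707,.3704]),np.radians(-9.18)
p0=np.array([.4882,-.3681,.2231]); h0=-16.0
pe=place(CT,CY,[0,-.085,.22])[0]; h1=np.degrees(CY)+90
def pose(f):
    f=f*f*(3-2*f)
    r=np.hypot(*p0[:2])*(1-f)+np.hypot(*pe[:2])*f; a=np.arctan2(p0[1],p0[0])*(1-f)+np.arctan2(pe[1],pe[0])*f
    return np.array([r*np.cos(a),r*np.sin(a),p0[2]*(1-f)+pe[2]*f]), down(np.radians(h0*(1-f)+h1*f))*R.from_euler('y',np.radians(15))
if __name__=="__main__":
    a,b,N=map(int,sys.argv[1:])
    for i in range(a,b+1):
        p,r=pose(i/N); t,w=rel(p,r); print([w.round(3).tolist(),t.round(3).tolist(),-1],end=",\n")
E
python3 carry.py 1 8 28
```

```text
[[0.004, 0.002, -0.006], [0.003, -0.002, -0.002], -1],
[[0.008, 0.002, -0.023], [0.005, -0.01, -0.002], -1],
[[0.016, 0.002, -0.052], [0.008, -0.022, -0.001], -1],
[[0.026, 0.002, -0.09], [0.012, -0.039, 0.0], -1],
[[0.039, 0.002, -0.137], [0.016, -0.06, 0.001], -1],
[[0.053, 0.002, -0.192], [0.019, -0.084, 0.002], -1],
[[0.07, 0.002, -0.255], [0.022, -0.112, 0.003], -1],
[[0.088, 0.002, -0.323], [0.023, -0.142, 0.003], -1],
```

jog_arm(commands=[[[0.004,0.002,-0.006],[0.003,-0.002,-0.002],-1],[[0.008,0.002,-0.023],[0.005,-0.01,-0.002],-1],[[0.016,0.002,-0.052],[0.008,-0.022,-0.001],-1],[[0.026,0.002,-0.09],[0.012,-0.039,0.0],-1],[[0.039,0.002,-0.137],[0.016,-0.06,0.001],-1],[[0.053,0.002,-0.192],[0.019,-0.084,0.002],-1],[[0.07,0.002,-0.255],[0.022,-0.112,0.003],-1],[[0.088,0.002,-0.323],[0.023,-0.142,0.003],-1]])

```text
time_s: 22.35
tool_pos: [0.5492, -0.235, 0.2236]
tool_rot: [0.991, 0.03, 0.131, -0.003]
contact_force: [0.1, 1.0, -1.0]
grip_width: 0.0122
finger_force: 117.7
```

```bash
python3 st.py; python3 carry.py 9 16 28
```

```text
22.35 F [ 0.1   0.95 -1.01] M [-0.118  0.172 -0.22 ] z 0.2236 tray xy [0.0615 0.1444] 0.012200367474035821 117.70807967637666
[[0.02, -0.002, -0.069], [0.009, -0.03, 0.004], -1],
[[0.041, -0.002, -0.148], [0.019, -0.063, 0.006], -1],
[[0.063, -0.002, -0.23], [0.026, -0.098, 0.008], -1],
[[0.086, -0.002, -0.314], [0.032, -0.134, 0.01], -1],
[[0.109, -0.002, -0.401], [0.035, -0.171, 0.011], -1],
[[0.133, -0.001, -0.488], [0.036, -0.208, 0.012], -1],
[[0.156, -0.001, -0.575], [0.035, -0.245, 0.011], -1],
[[0.179, -0.001, -0.662], [0.032, -0.282, 0.011], -1],
```

jog_arm(commands=[[[0.02,-0.002,-0.069],[0.009,-0.03,0.004],-1],[[0.041,-0.002,-0.148],[0.019,-0.063,0.006],-1],[[0.063,-0.002,-0.23],[0.026,-0.098,0.008],-1],[[0.086,-0.002,-0.314],[0.032,-0.134,0.01],-1],[[0.109,-0.002,-0.401],[0.035,-0.171,0.011],-1],[[0.133,-0.001,-0.488],[0.036,-0.208,0.012],-1],[[0.156,-0.001,-0.575],[0.035,-0.245,0.011],-1],[[0.179,-0.001,-0.662],[0.032,-0.282,0.011],-1]])

```text
time_s: 23.15
tool_pos: [0.5661, 0.0492, 0.221]
tool_rot: [0.923, 0.362, 0.122, -0.047]
contact_force: [0.9, -0.0, -1.4]
grip_width: 0.0119
finger_force: 119.1
```

```bash
python3 st.py; python3 carry.py 17 24 28
```

```text
23.15 F [ 0.92 -0.01 -1.39] M [-0.197  0.208  0.062] z 0.221 tray xy [-0.0021  0.4219] 0.011905599835912606 119.10210076253861
[[0.023, -0.0, -0.083], [0.016, -0.03, 0.004], -1],
[[0.045, -0.0, -0.165], [0.031, -0.061, 0.008], -1],
[[0.066, -0.0, -0.243], [0.044, -0.091, 0.012], -1],
[[0.085, -0.0, -0.317], [0.054, -0.12, 0.015], -1],
[[0.104, 0.0, -0.386], [0.061, -0.146, 0.017], -1],
[[0.12, 0.0, -0.448], [0.067, -0.171, 0.019], -1],
[[0.135, 0.0, -0.503], [0.072, -0.193, 0.02], -1],
[[0.148, 0.0, -0.55], [0.074, -0.212, 0.021], -1],
```

jog_arm(commands=[[[0.023,0,-0.083],[0.016,-0.03,0.004],-1],[[0.045,0,-0.165],[0.031,-0.061,0.008],-1],[[0.066,0,-0.243],[0.044,-0.091,0.012],-1],[[0.085,0,-0.317],[0.054,-0.12,0.015],-1],[[0.104,0,-0.386],[0.061,-0.146,0.017],-1],[[0.12,0,-0.448],[0.067,-0.171,0.019],-1],[[0.135,0,-0.503],[0.072,-0.193,0.02],-1],[[0.148,0,-0.55],[0.074,-0.212,0.021],-1]])

```text
time_s: 23.95
tool_pos: [0.4787, 0.257, 0.2197]
tool_rot: [0.784, 0.606, 0.103, -0.08]
contact_force: [0.3, -0.2, -1.0]
grip_width: 0.0121
finger_force: 119.1
```

```bash
cat > dump.py <<'E'
from carry import *
# lip pivot: args: lip_case_y, list of theta:lipz
ly=float(sys.argv[1]); hd=down(np.radians(h1))
for a in sys.argv[2:]:
    th,lz=map(float,a.split(":")); t=np.radians(th)
    lx,lz2=.032*np.cos(t)-.083*np.sin(t), -.032*np.sin(t)-.083*np.cos(t)
    p=place(CT,CY,[0,ly-lx,lz-lz2])[0]; tt,w=rel(p,hd*R.from_euler('y',-t)); print([w.round(3).tolist(),tt.round(3).tolist(),-1],end=",\n")
E
python3 st.py; python3 carry.py 25 28 28; echo; python3 dump.py -.028 -15:.13; python3 ang.py
python3 - <<'E'
from h import *
c=read_camera("side"); hsv=cv2.cvtColor(c["image"],cv2.COLOR_BGR2HSV); m=((hsv[...,0]<14)&(hsv[...,1]>130)&(hsv[...,2]>70)).astype(np.uint8)
k,l,st,ce=cv2.connectedComponentsWithStats(m); print([a for a in st[1:].tolist() if 4<a[4]<400])
E
```

```text
23.95 F [ 0.3  -0.19 -0.98] M [-0.253  0.142  0.013] z 0.2197 tray xy [-0.1443  0.5968] 0.012137696309342529 119.09594936063513
[[0.01, -0.0, -0.039], [0.01, -0.012, 0.002], -1],
[[0.018, -0.0, -0.068], [0.017, -0.021, 0.004], -1],
[[0.022, -0.0, -0.085], [0.021, -0.026, 0.005], -1],
[[0.024, -0.0, -0.091], [0.022, -0.028, 0.006], -1],

[[0.024, -0.0, -0.091], [0.022, -0.029, 0.024], -1],
151 139
..................-+*******************=........................
..................:=*******************-........................
...................-**************+++=-:........................
...................:+**********++=-:........................... 
...............:--==+******+=--:.. ......................... .  
............-=-=====+*****+-...............................     
.......:::==+=====+********+-.............................      
....:--+=+====++**********#*+-:.:-==:....................     ..
:-:=+=+===++**************#**+++++++=:...................   ....
++=+==++**********************+++++++=:.................. ......
+==+*#**********************#**++++++=-...........
[... 1812 characters left out ...]
++++++++++++++++=:....
............    .-++++++=-:.......... :-=+++++++++++++++=-......
...........  ..:-++++++=:. ............ :-=++++++++++++-:.......
.............:-++++++=-: ............... .:-=++++++++=-. .......
............-++++++=-:................... .:=++++++=-: .........
..........:-++++++=:. ............ .......-=++++++=:. ..........
........:-++++++=-:.....................:=++++++=-:.............
.......:+++++++=:.....................::=++++++=:. ..... .......
.....:=++++++=-: ....................:=++++++=-:................
...:-++++++++=. ...................:-=++++++=:..................
[[171, 133, 7, 4, 19], [243, 148, 13, 16, 91], [401, 359, 15, 25, 75], [433, 380, 8, 4, 16]]
```

jog_arm(commands=[[[0.01,0,-0.039],[0.01,-0.012,0.004],-1],[[0.018,0,-0.068],[0.017,-0.021,0.012],-1],[[0.024,0,-0.091],[0.022,-0.029,0.024],-1],[[0.024,0,-0.091],[0.022,-0.029,0.024],-1],[[0.024,0,-0.091],[0.022,-0.029,0.024],-1]])

```text
time_s: 24.55
tool_pos: [0.4585, 0.2886, 0.2013]
tool_rot: [0.757, 0.641, 0.099, -0.084]
contact_force: [-0.7, 0.2, -1.6]
grip_width: 0.0118
finger_force: 119.1
```

```bash
python3 st.py; python3 dump.py -.028 -15:.13
python3 - <<'E'
from h import *
ct=read_camera("top"); hsv=cv2.cvtColor(ct["image"],cv2.COLOR_BGR2HSV); m=((hsv[...,0]<14)&(hsv[...,1]>130)&(hsv[...,2]>70)).astype(np.uint8)
k,l,st,ce=cv2.connectedComponentsWithStats(m); print([a for a in st[1:].tolist() if 4<a[4]<400])
im=ct["image"]; g=cv2.cvtColor(im,cv2.COLOR_BGR2GRAY)
ch=" .:-=+*#%@"[::-1]
for j in range(185,265): print("".join("o" if m[j,i] else ch[min(9,int(g[j,i])//18)] for i in range(65,160)))
E
```

```text
24.55 F [-0.74  0.19 -1.59] M [-0.225 -0.024 -0.01 ] z 0.2013 tray xy [-0.1726  0.6215] 0.01182538453097306 119.10916803928558
[[0.0, 0.001, -0.006], [0.002, -0.001, -0.0], -1],
[[175, 134, 13, 14, 36]]
..::::::::..:::..::::.::::::::::::::::::::::.:::...::::::...::::.::.:..:::....:..........:.....
:.:::::::::.:::...:::.::::::::::::.:..:::.:..:::::.::::::...::.:.:.:::::::....:.............:..
::::::::::..::::..::..:::.::::::::::.::::::::::::..::::.::::::....:::::..:.......:.....:.:...::
:::::::::...:::...:::::.::::::::...::::::::::::::::::...:::.::::.:::::::...............::....:.
::::::.:::::::::.:::...::::.:::::..::::::::::::::::::::..:..:::...:::::::...::............::.:.
::.:::..::::::::::....:::::.::::::::::.::::::::::::::::...:.:::...:::::::::.:.............::...
:.:::::...:::::::::..:::::::::::.:::::::::::::::.::::::::.:::::::::::::::..............::.....:
:::..:::::::.:::::::::.::::::..::::..::::::::.:...::::::::::::::::.:::..:::..:......::......:..
::::::::::::.::::::::::...:.::.::::::::::::::.::..::::::.:::::::::..::..:::..::.....:..........
:::::::::::::::..::::::.::::::...
[... 6082 characters left out ...]
#%%%%%=...+++++++++=.::.:::.
#**************************************************#*####****#%****#%%%%%+...:+++++++++..::::::
%**********************************************###**#####****#%*****%%%%%#....+++++++++=..::::.
%#****************************************#*#*###########*****%#****%%%%%#..::++++++++++......=
%%***********************************#***####*###########*****%#****%%%%%#-.::*+++++++++..====+
%%******************************#*#######################*****%#****#%%%%%=...:+++++++++==+++++
%%***********************#****#########################%%#****#%****#%%%%%=...:++++++++++++++++
%%#*******************##*#*#######################%%%%#+++****#%****#%%%%%*.:::++++++++++++++++
```

```bash
python3 dump.py -.027 -15:.115 -15:.1 -12:.095 -8:.092 -4:.09 0:.088 3:.086 6:.085
```

```text
[[0.001, 0.001, -0.006], [-0.001, -0.002, 0.015], -1],
[[0.001, 0.001, -0.006], [-0.005, -0.002, 0.03], -1],
[[0.001, -0.052, -0.006], [-0.002, -0.002, 0.033], -1],
[[0.001, -0.121, -0.006], [0.004, -0.002, 0.034], -1],
[[0.001, -0.191, -0.006], [0.009, -0.002, 0.035], -1],
[[0.0, -0.261, -0.006], [0.015, -0.002, 0.036], -1],
[[0.0, -0.313, -0.006], [0.019, -0.002, 0.037], -1],
[[0.0, -0.366, -0.006], [0.023, -0.002, 0.038], -1],
```

jog_arm(commands=[[[0.001,0.001,-0.006],[-0.001,-0.002,0.015],-1],[[0.001,0.001,-0.006],[-0.005,-0.002,0.03],-1],[[0.001,-0.052,-0.006],[-0.002,-0.002,0.033],-1],[[0.001,-0.121,-0.006],[0.004,-0.002,0.034],-1],[[0.001,-0.191,-0.006],[0.009,-0.002,0.035],-1],[[0,-0.261,-0.006],[0.015,-0.002,0.036],-1],[[0,-0.313,-0.006],[0.019,-0.002,0.037],-1],[[0,-0.366,-0.006],[0.023,-0.002,0.038],-1]])

```text
time_s: 25.4
tool_pos: [0.4634, 0.321, 0.1719]
tool_rot: [0.761, 0.647, -0.04, 0.035]
contact_force: [-0.6, -0.2, -2.5]
grip_width: 0.0121
finger_force: 119.1
```

```bash
python3 st.py; python3 dump.py -.027 10:.083 14:.082 18:.081 23:.08 28:.079 33:.078 38:.078 43:.078
```

```text
25.4 F [-0.59 -0.16 -2.53] M [ 0.068  0.004 -0.129] z 0.1719 tray xy [-0.177   0.6539] 0.01209086882724104 119.10188409034163
[[0.002, -0.069, -0.001], [0.006, -0.001, 0.001], -1],
[[0.002, -0.139, -0.001], [0.012, -0.001, 0.0], -1],
[[0.001, -0.209, -0.001], [0.018, -0.001, 0.0], -1],
[[0.001, -0.296, -0.001], [0.026, -0.001, 0.0], -1],
[[0.001, -0.383, -0.001], [0.034, -0.001, 0.001], -1],
[[0.001, -0.471, -0.001], [0.042, -0.001, 0.002], -1],
[[0.001, -0.558, -0.002], [0.049, -0.001, 0.004], -1],
[[0.001, -0.645, -0.002], [0.057, -0.001, 0.005], -1],
```

jog_arm(commands=[[[0.002,-0.069,-0.001],[0.006,-0.001,0.001],-1],[[0.002,-0.139,-0.001],[0.012,-0.001,0],-1],[[0.001,-0.209,-0.001],[0.018,-0.001,0],-1],[[0.001,-0.296,-0.001],[0.026,-0.001,0],-1],[[0.001,-0.383,-0.001],[0.034,-0.001,0.001],-1],[[0.001,-0.471,-0.001],[0.042,-0.001,0.002],-1],[[0.001,-0.558,-0.001],[0.049,-0.001,0.004],-1],[[0.001,-0.645,-0.001],[0.057,-0.001,0.005],-1]])

```text
time_s: 26.2
tool_pos: [0.4714, 0.3771, 0.1604]
tool_rot: [0.709, 0.603, -0.279, 0.237]
contact_force: [1.0, -0.0, -1.3]
grip_width: 0.012
finger_force: 119.3
```

```bash
python3 st.py; python3 dump.py -.027 48:.079 52:.08 52:.08
cat > orange.py <<'E'
from h import *
for n in ("top","side"):
    c=read_camera(n); hsv=cv2.cvtColor(c["image"],cv2.COLOR_BGR2HSV); m=((hsv[...,0]<14)&(hsv[...,1]>130)&(hsv[...,2]>60)).astype(np.uint8)
    k,l,st,ce=cv2.connectedComponentsWithStats(m)
    for a,e in zip(st[1:].tolist(),ce[1:]):
        if 4<a[4]<400: print(n,a,"z.017",at_z(c,e,.017)[0].round(3),"z.1",at_z(c,e,.1)[0].round(3))
E
python3 orange.py
```

```text
26.2 F [ 0.97 -0.05 -1.27] M [ 0.469 -0.129  0.021] z 0.1604 tray xy [-0.1851  0.71  ] 0.012017035190259071 119.29275306989439
[[-0.0, -0.088, -0.0], [0.006, 0.0, -0.003], -1],
[[-0.0, -0.158, -0.0], [0.012, 0.0, -0.005], -1],
[[-0.0, -0.158, -0.0], [0.012, 0.0, -0.005], -1],
top [175, 134, 13, 14, 41] z.017 [0.73  0.164 0.017] z.1 [0.711 0.147 0.1  ]
top [104, 208, 8, 14, 69] z.017 [0.509 0.394 0.017] z.1 [0.506 0.36  0.1  ]
top [105, 223, 5, 3, 13] z.017 [0.479 0.395 0.017] z.1 [0.478 0.361 0.1  ]
top [100, 231, 8, 13, 69] z.017 [0.439 0.406 0.017] z.1 [0.441 0.371 0.1  ]
side [243, 148, 14, 16, 108] z.017 [0.743 0.186 0.017] z.1 [0.652 0.076 0.1  ]
side [401, 363, 15, 21, 69] z.017 [ 0.362 -0.852  0.017] z.1 [ 0.302 -0.875  0.1  ]
side [436, 379, 5, 4, 8] z.017 [ 0.406 -0.918  0.017] z.1 [ 0.343 -0.935  0.1  ]
```

The balls are landing in the case: blobs at (.51,.39), (.48,.40), (.44,.41). I'll tilt a bit further, then lift.

jog_arm(commands=[[[0,-0.088,0],[0.006,0,-0.003],-1],[[0,-0.158,0],[0.012,0,-0.005],-1],[[0,-0.158,0],[0.012,0,-0.005],-1],[[0,-0.158,0],[-0.006,0,-0.025],-1],[[0,-0.05,0],[-0.03,0,-0.05],-1],[[0,0.1,0],[-0.055,0,-0.07],-1],[[0,0.25,0],[-0.08,0,-0.09],-1],[[0,0.4,0],[-0.1,0,-0.1],-1]])

```text
time_s: 27.1
tool_pos: [0.4707, 0.3714, 0.3066]
tool_rot: [0.751, 0.639, -0.126, 0.11]
contact_force: [0.6, -0.1, -0.9]
grip_width: 0.0123
finger_force: 119.1
```

```bash
python3 st.py; python3 orange.py|grep top
cat > back.py <<'E'
from h import *; import sys
# waypoints back to tray; polar from current to tray target
a=[float(v) for v in sys.argv[1:]]  # az deg, r, z, heading deg
p=np.array([a[1]*np.cos(np.radians(a[0])),a[1]*np.sin(np.radians(a[0])),a[2]])
print(rel(p,down(np.radians(a[3]))))
E
python3 back.py 20 .57 .26 50
```

```text
27.1 F [ 0.6  -0.07 -0.9 ] M [ 0.218 -0.064  0.02 ] z 0.3066 tray xy [-0.1841  0.7043] 0.012323872028887312 119.10790143418126
top [173, 134, 15, 14, 43] z.017 [0.731 0.165 0.017] z.1 [0.712 0.148 0.1  ]
top [104, 209, 8, 13, 66] z.017 [0.507 0.395 0.017] z.1 [0.505 0.361 0.1  ]
top [100, 223, 11, 21, 105] z.017 [0.452 0.402 0.017] z.1 [0.453 0.368 0.1  ]
(array([-0.1336,  0.0916,  0.1025]), array([0.0993, 0.3233, 0.5264]))
```

jog_arm(commands=[[[0.05,0.12,0.06],[-0.02,0.013,0.015],-1],[[0.099,0.22,0.15],[-0.045,0.03,0.034],-1],[[0.099,0.323,0.25],[-0.07,0.048,0.054],-1],[[0.099,0.323,0.36],[-0.1,0.069,0.077],-1],[[0.099,0.323,0.46],[-0.134,0.092,0.103],-1],[[0.099,0.323,0.526],[-0.134,0.092,0.103],-1],[[0.099,0.323,0.526],[-0.134,0.092,0.103],-1]])

```text
time_s: 27.9
tool_pos: [0.5339, 0.1952, 0.2503]
tool_rot: [0.906, 0.423, -0.01, 0.003]
contact_force: [-0.5, 1.4, -1.2]
grip_width: 0.0119
finger_force: 119.2
```

```bash
python3 st.py; python3 orange.py|grep top; python3 back.py -12 .57 .24 15
```

```text
27.9 F [-0.54  1.38 -1.24] M [-0.054  0.048  0.063] z 0.2503 tray xy [-0.074   0.5529] 0.01193047681564699 119.18670359649695
top [171, 132, 17, 16, 43] z.017 [0.729 0.169 0.017] z.1 [0.711 0.151 0.1  ]
top [101, 231, 2, 5, 7] z.017 [0.451 0.412 0.017] z.1 [0.452 0.377 0.1  ]
top [100, 237, 4, 7, 21] z.017 [0.429 0.411 0.017] z.1 [0.432 0.376 0.1  ]
(array([-0.2282,  0.2193,  0.0148]), array([0.0036, 0.0193, 0.6173]))
```

jog_arm(commands=[[[0.004,0.019,0.08],[-0.028,0.027,0.002],-1],[[0.004,0.019,0.17],[-0.062,0.06,0.004],-1],[[0.004,0.019,0.27],[-0.096,0.093,0.006],-1],[[0.004,0.019,0.37],[-0.13,0.126,0.008],-1],[[0.004,0.019,0.47],[-0.165,0.158,0.01],-1],[[0.004,0.019,0.56],[-0.2,0.19,0.012],-1],[[0.004,0.019,0.617],[-0.228,0.219,0.015],-1],[[0.004,0.019,0.617],[-0.228,0.219,0.015],-1]])

```text
time_s: 28.8
tool_pos: [0.5588, -0.1221, 0.2399]
tool_rot: [0.992, 0.129, 0.0, 0.002]
contact_force: [-0.3, 1.0, -1.4]
grip_width: 0.0118
finger_force: 119.2
```

```bash
python3 st.py; python3 orange.py|grep top; python3 tgt.py -.03 0 .2 0 -16.3
```

```text
28.8 F [-0.29  0.99 -1.4 ] M [0.036 0.034 0.07 ] z 0.2399 tray xy [0.039  0.2554] 0.011762445683138065 119.18858372460818
top [185, 133, 3, 6, 9] z.017 [0.752 0.154 0.017] z.1 [0.731 0.137 0.1  ]
top [171, 140, 17, 9, 36] z.017 [0.723 0.172 0.017] z.1 [0.704 0.154 0.1  ]
top [104, 208, 9, 14, 77] z.017 [0.508 0.394 0.017] z.1 [0.506 0.36  0.1  ]
top [100, 223, 11, 21, 116] z.017 [0.452 0.402 0.017] z.1 [0.454 0.367 0.1  ]
(array([-0.1919,  0.1868,  0.0397]), array([-6.000e-04,  2.000e-04,  5.463e-01]))
```

jog_arm(commands=[[[0,0,0.1],[-0.03,0.03,0.005],-1],[[0,0,0.2],[-0.063,0.061,0.012],-1],[[0,0,0.3],[-0.097,0.094,0.02],-1],[[0,0,0.4],[-0.13,0.127,0.028],-1],[[0,0,0.5],[-0.163,0.159,0.036],-1],[[0,0,0.546],[-0.192,0.187,0.04],-1],[[0,0,0.546],[-0.192,0.187,0.04],-1],[[0,0,0.546],[-0.192,0.187,0.04],-1]])

```text
time_s: 29.7
tool_pos: [0.421, -0.3472, 0.2]
tool_rot: [0.99, -0.141, 0.0, -0.0]
contact_force: [0.8, -0.7, -1.3]
grip_width: 0.012
finger_force: 119.2
```

```bash
python3 st.py; python3 tgt.py -.03 0 .089 0 -16.3; python3 ang.py | tail -38
```

```text
29.7 F [ 0.83 -0.69 -1.27] M [-0.019  0.045  0.015] z 0.2 tray xy [-0.0301  0.0007] 0.011951797254987602 119.18596389266895
(array([1.00e-04, 8.00e-04, 1.11e-01]), array([-0.0009,  0.    ,  0.0009]))
         ..........==============+******+--==++=======+.:::=+***
                  .===============******++++++=========::::+****
                  ================+*****++++++=========:--++****
                  =================+****++++++========+=+*******
                  -=================+***++++++=====+++*********#
                  ===================***++++++==++++***********#
                  ================+++***+++++++++**************#
                  ============+=++*****++=++*****************++*
                  =========+++**********++***************++*====
                  ======+++***************************+++=======
                  ===+++***************************++===========
                 .=+************#***************+*==============
              ...=**************************+*#=================
::::::::  .:.-==++*************************#**#+=======
[... 848 characters left out ...]
++++++
      +#####+=====================##**#+=-++++***+++*++*++++++++
      +###*#*-=====================#+--++++***+*++++++++++++++++
       :*####*==================+=-=++++**+**++++++++++++++++++*
       .*##*##+================--++++***+*++*+++++++++++++++*++:
        +*##*##-===========--=+++**+*+++++*++++++++++++=+*+-:   
         +###*#*-=====+=--=+++**+*+*++++++++++++++++=+*++:      
         :*##**#+==+=--=+++**+*++++++++++++++++++=+++-:         
          ++***#*-=-=+++**+*+*+++++++++++++++++++++:            
           +****#+*++**++++++++++++++++++++=+++--               
           -*#**#***+**+*+++++++++++++++=*++-.                  
            ++*****+++++++++++++++++++*+*-.
```

jog_arm(commands=[[[0,0,0],[0,0.001,0.025],-1],[[0,0,0],[0,0.001,0.055],-1],[[0,0,0],[0,0.001,0.08],-1],[[0,0,0],[0,0.001,0.097],-1],[[0,0,0],[0,0.001,0.106],-1],[[0,0,0],[0,0.001,0.11],-1],[[0,0,0],[0,0.001,0.112],-1],[[0,0,0],[0,0.001,0.112],-1]], force=60)

```text
time_s: 30.55
tool_pos: [0.4241, -0.3466, 0.0981]
tool_rot: [0.99, -0.14, 0.004, 0.001]
contact_force: [-8.2, 17.5, 66.7]
grip_width: 0.0118
finger_force: 127.9
```

```bash
python3 st.py; python3 ang.py | tail -38
```

```text
30.55 F [-8.16 17.51 66.71] M [2.982 1.716 0.059] z 0.0981 tray xy [-0.0273  0.0021] 0.011782537478761583 127.8883695602417
============================*%@**%%%@@@%%%%%%#****-  ...--==****
..==========================*@@++%%@@@@%%%%#%****#= .===+******#
  ..........================*@@+=%@%%%%%#%###*####*-++*********#
            ......==========*%%+=%%%%%###%########*************#
                 .==========*%%+=%%%%%####%######*************##
                 ===========+#%+=%%@%@##%#%%##****************##
                 ============*%+=%@%%%%####*******************##
                 -===========*%+=%%%@%###*#*****************++*#
                 =========+++#%*=###********************++*====*
                 ======+++***#%#+*#*+*++*************+++========
                 ==++++******#%%###++++++*********++============
                .=+**********#%%##*++++++#****++*===============
             .::=**********++#%%#%*++++++**++*==================
         ..:=+*************++#%###*++++++*-::===================
        .++******************#%%#%*++++++*:..:==================
:
[... 771 characters left out ...]
+++++++
     +#####+====================*+****+--++++**+++*+++++++++++++
     +*##*#*-===================**#+--++++***+++++++++++++++++++
      :*##*#*-=================++-=++++*+*++++++++++++++++++=+*+
      .*#####+==============+=--++++***++++++++++++++++++++*++: 
       +*####*-===========--=++++*+*++++++++++++++++++=+*+::    
        +#####*-=====+=--=+++*+***+++++++++++++++++=+*++:       
        :*#####+==+=--=++++*+*+++*++++++++++++++++++-:          
         ++***#*-=-=++****+++++++*++++++++++++++++:             
          =*#**#+*+++++*++++++++++++++++++=+++--                
          -*#******+++++++++++++++++++++*++-.                   
           ++*****+++++++++++++++++++*++-.
```

jog_arm(commands=[[[0,0,0],[0,0,-0.004],-1],[[0,0,0],[0,0,-0.008],-1],[[0,0,0],[0,0,-0.01],-1],[[0,0,0],[0,0,-0.01],-1]])

```text
time_s: 31.0
tool_pos: [0.4213, -0.3484, 0.0985]
tool_rot: [0.99, -0.141, 0.0, 0.0]
contact_force: [0.4, 2.8, 11.2]
grip_width: 0.012
finger_force: 120.7
```

```bash
python3 st.py
python3 - <<'E'
from h import *
cs=read_camera("side"); ct=read_camera("top"); a=cs["image"][215:285,250:330]; b=ct["image"][190:275,315:385]
o=np.zeros((595,800,3),np.uint8); o[:490-35,:520]=cv2.resize(a,(520,455),interpolation=cv2.INTER_CUBIC); o[:340,520:]=cv2.resize(b,(280,340),interpolation=cv2.INTER_CUBIC); cv2.imwrite("pics/z.png",o[:460])
E
```

```text
31.0 F [ 0.44  2.78 11.15] M [ 0.485 -0.09   0.019] z 0.0985 tray xy [-0.0295 -0.0003] 0.01197484305810872 120.73558613403293
```

View pics/z.png

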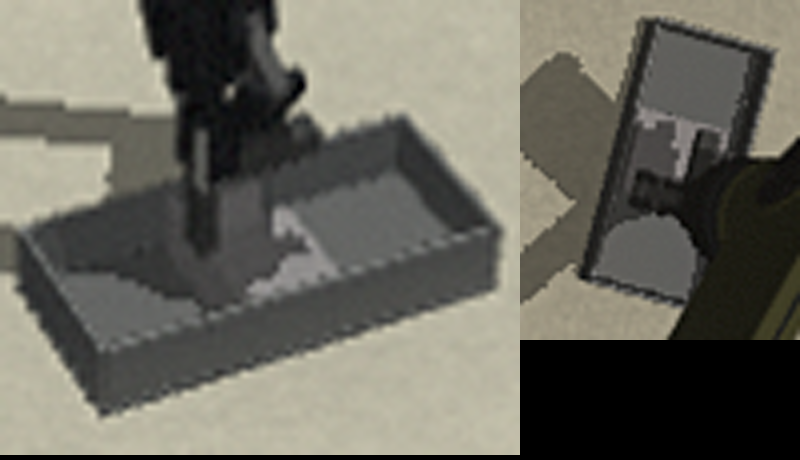

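The scoop stands flat on the tray floor, with its lip at about (330,270) in the left panel and the tray otherwise empty. Release and rise.

jog_arm(commands=[[[0,0,0],[0,0,-0.001],-1],[[0,0,0],[0,0,-0.001],-0.5],[[0,0,0],[0,0,-0.001],0],[[0,0,0],[0,0,-0.001],1],[[0,0,0],[0,0,-0.001],1],[[0,0,0],[0,0,-0.02],1],[[0,0,0],[0,0,-0.06],1],[[0,0,0],[0,0,-0.1],1]], force=60)

```text
time_s: 31.9
tool_pos: [0.4194, -0.3488, 0.198]
tool_rot: [0.99, -0.142, -0.001, -0.001]
contact_force: [1.0, -0.2, -0.0]
grip_width: 0.0853
finger_force: 0.0
```

```bash
python3 st.py
python3 - <<'E'
from h import *
# scoop level check: ascii side
c=read_camera("side"); g=cv2.cvtColor(c["image"],cv2.COLOR_BGR2GRAY); ch=" .:-=+*#%@"[::-1]
for r in g[228:272,255:325]: print("".join(ch[min(9,int(v)//16)] for v in r))
# cover target: case j6 route, tool x = cover x + 180
p=place([.570,-.0143],np.radians(5.35),[0,0,.2])[0]; print(rel(p,down(np.radians(185.35))), np.round(readout.read_state()["joints"],2))
E
```

```text
31.9 F [ 1.03 -0.22 -0.02] M [-0.047  0.013 -0.006] z 0.198 tray xy [-0.0312 -0.0013] 0.08526689528694785 0.0
                                                                      
====-::                                                               
=-----==========:::: ..                                               
---------=-=------===-====-==-::                                      
-=---------------------==---=======-:     .                           
=====-==----------------=------------- ..=+=          --+=            
     ::.===-=-----=---------------==+++#****=     :--=+***-           
            ------------------===+#*###**++**  --==+*+++***:          
            --------------===+**#%#***+++***#+=+***+*+++**#+:         
            ----------=-=+*#*#%####*++***####***++++*+++**#*=:        
            ------------*%##########**######**++++++++++#**#*+:       
           -------------*################*#**++++*++++++#***#*=.      
           -------------*###############****+++*+++++***#******-      
           -=----------=*###########****++++++++++*+*+++*#******-  
[... 1544 characters left out ...]
+++++==+=-.          
 +#****+--------------=---===++++++++++++++++++++++=+++=.             
 =******:------------:=++++*+++++++++++++++++++=-+++:.                
  =*****+------=-::=+=+++++++++++++++++++++++=+++=:                   
   ******=--=-::=+=+++++++++++++++++++++++=+=+:.                      
   =+*****:=:=+=+++++++++++++++++++++++=+=+=.                         
    =*****++++++++++++++++++++++++++=+=+:.                            
    :*******+++++++++++++++++++++=+++:                                
     =+***+*++++++++++++++++++++++:                                   
(array([ 0.0465, -0.3654,  0.0041]), array([-0.0111, -0.0097,  2.7634])) [-0.77  0.3   1.62 -0.    1.21  1.09]
```

The scoop stands upright and released in the tray. Now the cover.

```bash
python3 -c "
from h import *
p=place([.570,-.0143],np.radians(5.35),[0,0,.15])[0]; print(rel(p,down(np.radians(5.35))))"
```

```text
(array([ 0.046 , -0.3656,  0.0541]), array([ 0.007 , -0.008 , -0.3781]))
```

jog_arm(commands=[[[0,0,-0.06],[0.006,-0.045,0],1],[[0,0,-0.12],[0.012,-0.09,0],1],[[0.007,-0.008,-0.2],[0.018,-0.14,0],1],[[0.007,-0.008,-0.3],[0.024,-0.19,0.005],1],[[0.007,-0.008,-0.378],[0.03,-0.24,0.02],1],[[0.007,-0.008,-0.378],[0.037,-0.29,0.035],1],[[0.007,-0.008,-0.378],[0.046,-0.34,0.054],1],[[0.007,-0.008,-0.378],[0.046,-0.366,0.054],1]])

```text
time_s: 32.75
tool_pos: [0.5673, -0.0084, 0.1418]
tool_rot: [0.999, 0.047, -0.005, -0.004]
contact_force: [0.3, -1.2, -0.1]
grip_width: 0.0853
finger_force: 0.0
```

jog_arm(commands=[[[0,0,0],[0,0,0],1],[[0,0,0],[0,0,0],1]])

```text
time_s: 32.95
tool_pos: [0.567, -0.0102, 0.1433]
tool_rot: [0.999, 0.048, -0.004, -0.004]
contact_force: [-0.3, -0.4, -0.4]
grip_width: 0.0854
finger_force: 0.0
```

```bash
python3 st.py; python3 -c "
from h import *
p=place([.570,-.0143],np.radians(5.35),[0,0,.04])[0]; print(rel(p,down(np.radians(5.35))))"; python3 orange.py|grep top
python3 - <<'E'
from h import *
# dark bar of cover in side view: fit bar box
from scipy.optimize import minimize
c=read_camera("side"); g=cv2.cvtColor(c["image"],cv2.COLOR_BGR2GRAY)
x,y=proj(c,[.57,-.0143,.04])[0].astype(int); ch=" .:-=+*#%@"[::-1]; print(x-28,y-16)
for r in g[y-16:y+18,x-28:x+28]: print("".join(ch[min(9,int(v)//18)] for v in r))
B=[(s*.038,t*.007,.049) for s in(1,-1) for t in (1,-1)]
print((proj(c,place([.570,-.0143],np.radians(5.35),B))-[x-28,y-16]).round(1).tolist())
E
```

```text
32.95 F [-0.3  -0.4  -0.39] M [-0.079  0.112  0.002] z 0.1433 tray xy [0.0154 0.3651] 0.08540686101966677 0.0
(array([0.0034, 0.0051, 0.1032]), array([-0.0076,  0.0077,  0.0023]))
top [171, 132, 17, 16, 48] z.017 [0.73  0.167 0.017] z.1 [0.711 0.15  0.1  ]
top [104, 208, 9, 14, 78] z.017 [0.508 0.394 0.017] z.1 [0.505 0.36  0.1  ]
top [100, 223, 11, 21, 115] z.017 [0.452 0.402 0.017] z.1 [0.453 0.367 0.1  ]
219 171
                                                        
                                                        
                            ..                          
                        .:..++:                         
                     :::=++++++                         
           .      .::=++++++=++::                       
              ::::=++=+++++===+++:                      
           .::=+++++=++++++=+=+=++:                     
        :..=++++++==+=+++++==++==++::                   
     .::=++++++=+++=+=++=+==++===+*++:                  
  ...=+++++++++++=+++++==+=+=+=++#%#++:                 
:.=+++++=++++::=+++++++=+====++*%%%%#++:              
[... 612 characters left out ...]
          ..::. .
          :::=++++=+%%##++++++++++++==+::::.         .:.
       :::=++=+++==+#%##++++:::+++++==+++++:       .:-: 
    :::=+++++++++++*#%##++::   :::=+++++++++.     .-::  
::::=++++++++++++::=#%%%+:        :+++++++++.   .:::    
:=++++++++++++:::  .=#%*:          :::=+++::  .:::.     
:=++++++++-:::      .-=:              ::::   .--:       
=++++++-::        .   .           .        .:-:         
+++++++-.     ...                        .::::          
++++::::::.  ::::                       .:::            
+-::    .:::.:..:                     .:-.              
:         .:-.                      .::::               
[[34.7, 9.1], [37.5, 10.5], [19.8, 17.4], [22.6, 19.0]]
```

jog_arm(commands=[[[-0.008,0.008,0.002],[0.003,0.005,0.03],1],[[-0.008,0.008,0.002],[0.003,0.005,0.065],1],[[-0.008,0.008,0.002],[0.003,0.005,0.09],1],[[-0.008,0.008,0.002],[0.003,0.005,0.105],1],[[-0.008,0.008,0.002],[0.003,0.005,0.105],1],[[-0.008,0.008,0.002],[0.003,0.005,0.105],1]])

```text
time_s: 33.7
tool_pos: [0.5698, -0.016, 0.0392]
tool_rot: [0.999, 0.045, 0.001, 0.0]
contact_force: [-0.1, 0.6, 0.4]
grip_width: 0.0858
finger_force: 0.0
```

```bash
python3 st.py; python3 -c "
from h import *
p=place([.570,-.0143],np.radians(5.35),[0,0,.037])[0]; print(rel(p,down(np.radians(5.35))),readout.read_state()['tool_pos'])"
```

```text
33.7 F [-0.05  0.59  0.39] M [ 0.066 -0.002 -0.022] z 0.0392 tray xy [0.0198 0.3603] 0.08578162443316127 0.0
(array([ 0.0003, -0.0017,  0.0022]), array([ 0.0002, -0.0014, -0.0038])) [ 0.56983302 -0.01601188  0.03915354]
```

jog_arm(commands=[[[0,-0.001,-0.004],[0,-0.0015,0.002],0.3],[[0,-0.001,-0.004],[0,-0.0015,0.002],-0.3],[[0,-0.001,-0.004],[0,-0.0015,0.002],-0.7],[[0,-0.001,-0.004],[0,-0.0015,0.002],-1],[[0,-0.001,-0.004],[0,-0.0015,0.002],-1],[[0,-0.001,-0.004],[0,-0.0015,0.002],-1],[[0,-0.001,-0.004],[0,-0.0015,0.002],-1],[[0,-0.001,-0.004],[0,-0.0015,0.002],-1]], force=120)

```text
time_s: 34.5
tool_pos: [0.5699, -0.0132, 0.0375]
tool_rot: [0.999, 0.048, 0.001, -0.0]
contact_force: [-1.4, 0.1, 5.3]
grip_width: 0.012
finger_force: 117.3
```

```bash
python3 st.py; python3 -c "
from h import *
s=readout.read_state(); M=R.from_quat(s['tool_rot']).as_matrix(); print(s['tool_pos'],M.round(4).tolist())"
```

```text
34.5 F [-1.4   0.09  5.31] M [0.14  0.189 0.021] z 0.0375 tray xy [0.019 0.363] 0.011974222355948114 117.27180361747742
[ 0.56985577 -0.01319255  0.03746546] [[0.9954, 0.0953, 0.001], [0.0953, -0.9954, 0.0], [0.001, 0.0, -1.0]]
```

jog_arm(commands=[[[0,0,0],[0,0,-0.005],-1],[[0,0,0],[0,0,-0.02],-1],[[0,0,0],[0,0,-0.045],-1],[[0,0,0],[0,0,-0.075],-1],[[0,0,0],[0,0,-0.105],-1],[[0,0,0],[0,0,-0.13],-1],[[0,0,0],[0,0,-0.14],-1],[[0,0,0],[0,0,-0.14],-1]])

```text
time_s: 35.3
tool_pos: [0.5705, -0.0134, 0.178]
tool_rot: [0.999, 0.048, 0.002, 0.0]
contact_force: [0.2, -0.2, -2.1]
grip_width: 0.0116
finger_force: 117.1
```

```bash
python3 st.py; python3 -c "
from h import *
print(rel([.4705,.3709,.17],down(np.radians(-9.18))))"
```

```text
35.3 F [ 0.17 -0.25 -2.07] M [ 0.047 -0.058 -0.004] z 0.178 tray xy [0.0197 0.363 ] 0.011583369737724565 117.10553169250488
(array([-0.0629, -0.3921,  0.0076]), array([ 2.000e-04, -3.300e-03,  2.556e-01]))
```

Cover lifted, weighing about 2.1 N. Now moving it over to the case.

jog_arm(commands=[[[0,0,0.03],[-0.004,-0.025,0],-1],[[0,0,0.08],[-0.012,-0.07,0],-1],[[0,-0.003,0.12],[-0.019,-0.118,0],-1],[[0,-0.003,0.16],[-0.027,-0.166,0],-1],[[0,-0.003,0.2],[-0.034,-0.214,0],-1],[[0,-0.003,0.23],[-0.042,-0.262,0],-1],[[0,-0.003,0.256],[-0.05,-0.31,0],-1],[[0,-0.003,0.256],[-0.056,-0.35,0],-1]])

```text
time_s: 36.1
tool_pos: [0.4783, 0.3315, 0.1744]
tool_rot: [0.997, -0.08, -0.003, 0.001]
contact_force: [1.3, -0.4, -1.7]
grip_width: 0.0118
finger_force: 117.4
```

```bash
python3 st.py; python3 -c "
from h import *
print(rel([.4705,.3709,.15],down(np.radians(-9.18))))"
```

```text
36.1 F [ 1.33 -0.44 -1.75] M [-0.027  0.013  0.05 ] z 0.1744 tray xy [-0.1655  0.6682] 0.011765564597180006 117.36626029014587
(array([-0.0139, -0.0377,  0.0244]), array([ 0.0024,  0.0059, -0.0002]))
```

jog_arm(commands=[[[0,0,0],[-0.007,-0.02,0],-1],[[0,0,0],[-0.0135,-0.035,0.005],-1],[[0,0,0],[-0.0135,-0.0365,0.015],-1],[[0,0,0],[-0.0135,-0.0365,0.022],-1],[[0,0,0],[-0.0135,-0.0365,0.022],-1],[[0,0,0],[-0.0135,-0.0365,0.022],-1]])

```text
time_s: 36.7
tool_pos: [0.4731, 0.3663, 0.154]
tool_rot: [0.997, -0.081, -0.002, 0.001]
contact_force: [-0.2, 0.5, -1.9]
grip_width: 0.0114
finger_force: 117.4
```

```bash
python3 st.py
cat > chk.py <<'E'
from h import *
p=np.array([.4705,.3709,.119]); print(rel(p,down(np.radians(-9.18))))
s=readout.read_state(); tp=np.array(s["tool_pos"]); M=R.from_quat(s["tool_rot"]); c=read_camera("side"); g=cv2.cvtColor(c["image"],cv2.COLOR_BGR2GRAY)
x,y=proj(c,tp-[0,0,.035])[0].astype(int)
u=cv2.resize(g[y-32:y+34,x-36:x+40],None,fx=1,fy=1)
ch=" .:-=+*#%@"[::-1]; print(x-36,y-32)
for r in u: print("".join(ch[min(9,int(v)//20)] for v in r))
# predicted plate top corners + holes
L=np.array([(.08,.065),(.08,-.065),(-.08,-.065),(-.08,.065),(.068,.053),(.068,-.053),(-.068,0)])
th=np.arctan2(*M.as_matrix()[1::-1,0]); z=tp[2]-.0375
for zz in (z,z+.004): print("cover",(proj(c,place(tp[:2],th,np.c_[L,np.full(7,zz)]))-[x-36,y-32]).round(1).tolist())
print("case",(proj(c,place([.4707,.3704],np.radians(-9.18),np.c_[L,np.full(7,.07)]))-[x-36,y-32]).round(1).tolist())
E
python3 chk.py
```

```text
36.7 F [-0.2   0.49 -1.92] M [-0.037  0.03   0.047] z 0.154 tray xy [-0.1804  0.7001] 0.0114126464309477 117.44233846664429
(array([-0.0032, -0.0042,  0.035 ]), array([ 0.0019,  0.0038, -0.0022]))
130 106
:::::::::::::::::::::::.:+@@@@@%@%@%@@@*::::::::::::::::::::::::::::::::::::
::::::::::::::::::::::::.+@@@@@@@@%@%@@+.::::::::::::::::::::::::::::::::::.
:::::::::::::::::::::::::+%@@@@@@@@%%@@#::::::::::::::::::::::::::::::::::::
::::::::::::::::::::::::.=#@%@@@@@%%@@@%=.::::::::::::::::::::::::::::::::::
::::::::::::::::::::::::.:*@@@@%@@%%%%%@*.::::::::::::::::::::::::::.:::..:.
:::::::::::::::::::::::::.*@@@%@%@@%@#%@*.:::::::::::::::::::::::::::::....:
:::::::::::::::::::::::::.+%@@@%@@@%@#%%*.:::.:::::::::::::.::::::::::::....
::::::::::::::::::::::::::-#@%@@@@@@@%%%+.::::::.:::::::::::::::::::::::::::
:::::::::::::::::::::::::::#@@%@@@@@@%##=...:.::::::::::::::::::::.:..::::::
::::::::::::::::::::::::::.+%@%@@@@@%%%#=.-..::::::::::::::::.::...::::::.::
::::::::::::::::::::::::::.=%@%@@@@@@%%%#*#=.:::::::::::::.:::::::::::::::::
::::::::::::::::::::::::::.:#@@@@@@@@@@%*#%+.:::
[... 3800 characters left out ...]
.
:::::::::::::::+*+*=*++*#*####*#*####*######******=-==:......:.....::..::...
::::::::::::::+*+++:++++#****####*######******+===:........::..:.:.::..::...
:::::::::::::+++++++++++##***##*#*####*****+=-:.....::..:::.......::::::::.:
::::::::::::++++*+++++++*#*#*#*#*##****+++=:...::...::::::::....:.::::::::.:
:::::::::::+++++++++++++##*##*#******+++++-.:.::.....::.:.:.:::::.:::::.::::
cover [[48.7, 21.4], [62.1, 34.2], [23.6, 44.8], [11.7, 31.0], [47.2, 23.2], [58.0, 33.8], [20.4, 37.0]]
cover [[48.6, 20.5], [62.0, 33.3], [23.5, 43.9], [11.6, 30.1], [47.1, 22.3], [57.9, 32.8], [20.3, 36.0]]
case [[48.5, 31.2], [61.8, 44.4], [23.9, 55.2], [12.1, 41.1], [47.0, 33.1], [57.8, 43.9], [20.7, 47.2]]
```

jog_arm(commands=[[[0.001,0.002,-0.001],[-0.003,-0.004,0.005],-1],[[0.002,0.004,-0.002],[-0.003,-0.004,0.014],-1],[[0.002,0.004,-0.002],[-0.003,-0.004,0.022],-1],[[0.002,0.004,-0.002],[-0.003,-0.004,0.028],-1],[[0.002,0.004,-0.002],[-0.003,-0.004,0.032],-1],[[0.002,0.004,-0.002],[-0.003,-0.004,0.032],-1],[[0.002,0.004,-0.002],[-0.003,-0.004,0.032],-1]])

```text
time_s: 37.45
tool_pos: [0.4707, 0.3724, 0.1226]
tool_rot: [0.997, -0.079, 0.001, -0.001]
contact_force: [-0.5, 0.6, -0.6]
grip_width: 0.0119
finger_force: 117.5
```

```bash
python3 st.py
cat > ver.py <<'E'
from h import *
from scipy.optimize import minimize
print(rel([.4705,.3709,.119],down(np.radians(-9.18))))
s=readout.read_state(); tp=np.array(s["tool_pos"]); M=R.from_quat(s["tool_rot"]); th=np.arctan2(*M.as_matrix()[1::-1,0]); z=tp[2]-.0375
print("z under",z,"level",M.as_matrix()[:,2].round(4),tp,np.degrees(th))
L=[(.08,.065),(.08,-.065),(-.08,-.065),(-.08,.065)]
for n in("top","side"):
    c=read_camera(n); g=cv2.cvtColor(c["image"],cv2.COLOR_BGR2GRAY).astype(np.float32); G=cv2.GaussianBlur(g,(0,0),.8)
    gm=np.hypot(cv2.Sobel(G,cv2.CV_32F,1,0),cv2.Sobel(G,cv2.CV_32F,0,1))
    # signed search: for each edge, sample offsets in plate frame, find the peak of gradient
    for nm,t0,a0,zz in (("cover",tp[:2],th,z+.004),("case",np.array([.4707,.3704]),np.radians(-9.18),.07)):
        for e,(i,j) in {"+x":(0,1),"-y":(1,2),"-x":(2,3),"+y":(3,0)}.items():
            P,Q=np.array(L[i]),np.array(L[j]); nrm=np.array({"+x":(1,0),"-x":(-1,0),"+y":(0,1),"-y":(0,-1)}[e],float)
            offs=np.arange(-.010,.0101,.0005); f=np.linspace(.04,.96,60)[:,None]
            sc=[]
            for o in offs:
                W=place(t0,a0,np.c_[P+(Q-P)*f+nrm*o,np.full(60,zz)]); uv=proj(c,W).astype(np.float32)
                sc.append(cv2.remap(gm,uv[:,:1].copy(),uv[:,1:].copy(),cv2.INTER_LINEAR)[:,0])
            sc=np.median(np.array(sc),1); k=sc.argmax(); print(n,nm,e,"peak mm",round(offs[k]*1e3,1),round(float(sc[k]),0),"mean",round(float(sc.mean()),0))
E
python3 ver.py
```

```text
37.45 F [-0.47  0.63 -0.62] M [-0.002  0.008 -0.011] z 0.1226 tray xy [-0.1844  0.7053] 0.01189966666799163 117.45869278907776
(array([0.0001, 0.0015, 0.0036]), array([-0.0016, -0.0012,  0.0016]))
z under 0.08513760726819375 level [ 0.0014  0.0013 -1.    ] [0.47065624 0.37239677 0.12263761] -9.089866672512073
top cover +x peak mm 0.0 151.0 mean 80.0
top cover -y peak mm 3.0 150.0 mean 70.0
top cover -x peak mm -4.5 59.0 mean 26.0
top cover +y peak mm 1.0 49.0 mean 26.0
top case +x peak mm 0.0 150.0 mean 86.0
top case -y peak mm -6.0 156.0 mean 94.0
top case -x peak mm -1.0 64.0 mean 34.0
top case +y peak mm 10.0 35.0 mean 15.0
side cover +x peak mm -6.5 92.0 mean 51.0
side cover -y peak mm -6.0 107.0 mean 84.0
side cover -x peak mm -3.0 106.0 mean 76.0
side cover +y peak mm -9.5 114.0 mean 96.0
side case +x peak mm 5.0 83.0 mean 64.0
side case -y peak mm 10.0 81.0 mean 40.0
side case -x peak mm 7.5 89.0 mean 56.0
side case +y peak mm 7.5 128.0 mean 107.0
```

```bash
cat > ver2.py <<'E'
from h import *
L=[(.08,.065),(.08,-.065),(-.08,-.065),(-.08,.065)]
for n in("top","side"):
    c=read_camera(n)
    for src in ("old","now"):
      im=np.load(n+".npy") if src=="old" else c["image"]
      S=6; g=cv2.cvtColor(im,cv2.COLOR_BGR2GRAY).astype(np.float32)
      s=readout.read_state(); tp=np.array(s["tool_pos"]); th=np.arctan2(*R.from_quat(s["tool_rot"]).as_matrix()[1::-1,0])
      Ls=[("cover",np.array([.5702,-.0141]),np.radians(5.4),.004),("case",np.array([.4707,.3704]),np.radians(-9.18),.07)] if src=="old" else [("cover",tp[:2],th,tp[2]-.0335)]
      for nm,t0,a0,zz in Ls:
        out=[]
        for e,(i,j) in {"+x":(0,1),"-y":(1,2),"-x":(2,3),"+y":(3,0)}.items():
            P,Q=np.array(L[i]),np.array(L[j]); nrm=np.array({"+x":(1,0),"-x":(-1,0),"+y":(0,1),"-y":(0,-1)}[e],float)
            offs=np.arange(-.011,.0111,.0005); pr=[]
            for o in offs:
                uv=proj(c,place(t0,a0,np.c_[P+(Q-P)*np.linspace(.05,.95,60)[:,None]+nrm*o,np.full(60,zz)])).astype(np.float32)
                pr.append(cv2.remap(g,uv[:,:1].copy(),uv[:,1:].copy(),cv2.INTER_LINEAR)[:,0])
            pr=np.array(pr); print(n,src,nm,e,np.median(pr,1)[::3].round().astype(int).tolist())
E
python3 ver2.py
```

```text
top old cover +x [153, 153, 153, 153, 153, 153, 152, 151, 149, 150, 149, 150, 150, 151, 151]
top old cover -y [160, 158, 157, 158, 159, 159, 157, 154, 152, 150, 150, 151, 151, 151, 151]
top old cover -x [159, 159, 158, 159, 159, 160, 158, 155, 150, 148, 148, 149, 150, 150, 149]
top old cover +y [157, 157, 157, 157, 158, 157, 150, 147, 146, 146, 147, 148, 148, 148, 147]
top old case +x [147, 148, 148, 149, 151, 150, 143, 126, 103, 96, 109, 138, 151, 151, 150]
top old case -y [152, 150, 150, 152, 155, 158, 154, 134, 93, 63, 53, 58, 75, 87, 90]
top old case -x [149, 149, 149, 149, 149, 149, 149, 148, 148, 147, 146, 146, 147, 147, 147]
top old case +y [147, 145, 146, 148, 148, 147, 146, 145, 145, 145, 145, 146, 146, 146, 147]
top now cover +x [92, 101, 110, 126, 132, 135, 132, 118, 100, 83, 81, 90, 112, 135, 139]
top now cover -y [124, 115, 121, 115, 117, 111, 125, 140, 135, 112, 79, 76, 83, 79, 64]
top now cover -x [85, 83, 82, 84, 83, 82, 91, 107, 123, 132, 131, 132, 132, 133, 133]
top now cover +y [26, 26, 24, 25, 26, 25, 25, 28, 31, 40, 44, 44, 35, 33, 32]
side old cover +x [48, 46, 
[... 345 characters left out ...]
se +x [179, 180, 180, 180, 182, 182, 183, 184, 184, 185, 185, 184, 184, 184, 185]
side old case -y [180, 176, 169, 163, 154, 144, 135, 127, 120, 115, 112, 111, 112, 111, 110]
side old case -x [182, 182, 183, 183, 182, 179, 169, 151, 130, 109, 94, 84, 78, 71, 66]
side old case +y [181, 181, 181, 181, 181, 181, 181, 182, 182, 183, 184, 185, 185, 185, 185]
side now cover +x [132, 132, 135, 139, 142, 146, 149, 151, 152, 152, 153, 154, 155, 156, 156]
side now cover -y [129, 124, 130, 129, 131, 128, 122, 116, 107, 97, 87, 82, 81, 79, 79]
side now cover -x [99, 104, 107, 100, 88, 87, 83, 82, 84, 83, 83, 87, 97, 107, 110]
side now cover +y [56, 53, 50, 48, 46, 45, 45, 49, 49, 52, 53, 59, 56, 52, 54]
```

Camera edges and dead reckoning agree to about 1.5 mm. I'll lower 3 mm, nudge slightly, and settle.

jog_arm(commands=[[[-0.001,-0.001,0.001],[0,0.0007,0.0015],-1],[[-0.001,-0.001,0.001],[0,0.0007,0.003],-1],[[-0.001,-0.001,0.001],[0,0.0007,0.003],-1],[[-0.001,-0.001,0.001],[0,0.0007,0.003],-1],[[-0.001,-0.001,0.001],[0,0.0007,0.003],-1],[[-0.001,-0.001,0.001],[0,0.0007,0.003],-1]])

```text
time_s: 38.25
tool_pos: [0.4705, 0.3717, 0.1198]
tool_rot: [0.997, -0.08, 0.0, -0.0]
contact_force: [0.8, -0.4, -1.7]
grip_width: 0.0117
finger_force: 117.5
```

```bash
python3 st.py; python3 ver.py | head -2; python3 ver2.py | grep "top now"; python3 orange.py; python3 -c "
from h import *
print(readout.read_state()['joint_velocities'])
ct=read_camera('side')
for l in ('scoop_bowl','cover_hole0','cover_hole2'):
  for r in spotter.search_frame(l,ct)[:2]: print(l,np.round(r['position'],3),round(r['p'],2))
"
```

```text
38.25 F [ 0.84 -0.38 -1.74] M [ 0.003  0.048 -0.048] z 0.1198 tray xy [-0.1843  0.7046] 0.011746074216780032 117.45813488960266
(array([0.0001, 0.0008, 0.0008]), array([-0.0007, -0.0003,  0.0005]))
z under 0.08225979730513994 level [ 4.e-04  6.e-04 -1.e+00] [0.47051894 0.37166921 0.1197598 ] -9.149549296623782
top now cover +x [92, 104, 120, 125, 127, 134, 132, 118, 101, 84, 81, 91, 111, 135, 139]
top now cover -y [134, 117, 109, 96, 92, 98, 127, 142, 136, 112, 80, 72, 69, 59, 51]
top now cover -x [82, 82, 82, 84, 83, 83, 86, 107, 123, 132, 131, 132, 132, 133, 133]
top now cover +y [28, 27, 25, 24, 24, 23, 24, 26, 33, 44, 48, 43, 37, 35, 32]
top [173, 134, 15, 14, 44] z.017 [0.73  0.165 0.017] z.1 [0.711 0.148 0.1  ]
side [243, 148, 14, 16, 110] z.017 [0.744 0.186 0.017] z.1 [0.652 0.076 0.1  ]
side [401, 360, 15, 24, 80] z.017 [ 0.363 -0.851  0.017] z.1 [ 0.304 -0.874  0.1  ]
side [433, 381, 7, 3, 10] z.017 [ 0.398 -0.918  0.017] z.1 [ 0.335 -0.935  0.1  ]
[-0.00068028 -0.0002182  -0.00021991 -0.00076721 -0.00062949 -0.00133482]
scoop_bowl [ 0.443 -0.354  0.025] 0.76
scoop_bowl [0.457 0.362 0.082] 0.55
cover_hole0 [0.457 0.363 0.087] 0.7
cover_hole2 [0.457 0.363 0.087] 0.7
```

The cover is held level and still, clear of the case. Underside is at about 82 mm, heading and position match the case, the scoop is in the tray, and no ball shows outside. Handing in.

```bash
python3 -c "
from plant import ticket
print(ticket.close_job())"
```

```text
the job is handed in; nothing more can be done
None
```

The job is handed in, but no verdict came back: as far as the cameras and force readings show, all five balls are in the case, the scoop is released upright in the tray, and the cover is held level about 12 mm above the flange with its holes within about 2 mm of the threaded ones.

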